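# Hang up the washed tools and put the lids back on the canisters

## Task

The washing-up is dry: hang each of the ball-ended tools on the worktop upright in a slot of its own on the hanging stand, ball on top of the shelf behind its lip, and put each lid from the wire rack back on the canister of its size, knob up, its plug right down in the mouth. There may be fewer tools than slots. Leave the garlic, the pepper mill and the scissors where they are.

Things in the scene. Friction and masses are not known exactly. Their poses are not given: they have to be found in the camera images.
- turner: Slotted turner, 187 mm long overall, flat steel blade 54 x 68 mm set 13 mm to its -z. Origin: centre of the wooden ball (30 mm) on the handle's end, 15 mm up when lying. Own x: along the 8 mm handle, head to ball. About 110 g, balance point 85 to 110 mm from the ball. Maybe absent. Pinched at the ball's sides, it pivots once the grip is slackened (below some 20 N) and at 3 N does not yet fall.
- dipper: Measuring dipper, 171 mm long overall, steel cup 52 mm wide, 30 mm deep, open to its +z. Origin: centre of the wooden ball (30 mm) on the handle's end, 15 mm up when lying. Own x: along the 8 mm handle, head to ball. About 110 g, balance point 85 to 110 mm from the ball. Maybe absent. Pivots in a slack pinch like the turner.
- skimmer: Skimmer, 183 mm long overall, flat perforated steel disc 60 mm wide set 13 mm to its -z. Origin: centre of the wooden ball (30 mm) on the handle's end, 15 mm up when lying. Own x: along the 8 mm handle, head to ball. About 110 g, balance point 85 to 110 mm from the ball. Maybe absent. Pivots in a slack pinch like the turner.
- lid_large: Large bamboo lid, flange 104 mm, plug 90 mm wide. Origin: centre of its ball knob (26 mm). Own z: out through the knob. Below the origin: flange top 19 mm, flange underside (sits on the rim) 25 mm, plug's chamfered end 35 mm. About 260 g, balance point 24 mm below the origin. Starts on edge in the rack's rear place, leaning back 12 degrees, knob to the rack's -x.
- lid_small: Small bamboo lid, flange 84 mm, plug 70 mm wide, about 180 g, in the rack's front place; heights, origin, axes and start as the large lid. Either lid, pinched at the knob's sides and slackened to a few newtons (below some 9 N), swings until the knob is on top; at 3 N it does not yet fall.
- stand: Hanging stand, fixed; origin under its base (110 x 270 mm). Bamboo shelf, top at 195 mm, 10 mm thick, x -38 to +42 mm, uprights at y +-125 mm. Three slots 16 mm wide, 80 mm apart, open at the front (-x), end at x +6 mm. A lip 4.5 mm high runs along the front edge, x -38 to -32 mm. A hung tool's ball rests on its slot's edges behind the lip, centre 12.7 mm above the shelf.
- slot0 (a point): Hanging place in the slot at the stand's right (-y) end: on the slot's middle line, level with the shelf's top, 30 mm behind its front edge. Axes as the stand's.
- slot1 (a point): The same in the middle slot.
- slot2 (a point): The same in the slot at the stand's left (+y) end.
- lid_rack: Steel wire lid rack, fixed, 230 mm long along its x, 64 mm wide; origin at the middle of its foot. Two rails carry the lids' edges; prongs leaning back 12 degrees (tops to +x), 20 mm long before and 52 mm behind each lid, hold it with 1 to 2 mm play: draw a lid out along the prongs.
- canister_large_mouth (a point): Centre of the mouth of the large white canister, level with its rim, 72 mm above the worktop; mouth 95 mm wide, outside 106 mm; fixed.
- canister_small_mouth (a point): Centre of the mouth of the small white canister, level with its rim, 60 mm above the worktop; mouth 75 mm wide, outside 86 mm; fixed.
- garlic: bystander: a garlic bulb, about 54 mm, loose on the worktop
- pepper_mill: bystander: a wooden pepper mill, 58 mm wide, 150 mm high, loose
- scissors: bystander: scissors with blue handles, 199 mm long, 9 mm high, lying on the worktop

How it is judged:
By the outcome, as a careful person would: the job done as asked, in the order asked, and still so for the second after the job is handed in, with the robot touching nothing.
Of turner, dipper, skimmer only 2 to 3 are there at a start; the rules pass over those that are not, and their reading is None.
At some moment in a run one of turner, dipper, skimmer may be knocked a few centimetres aside while the robot is not near it.
It also fails if it takes over 210 s, if anything falls off the work surface, if the arm or the gripper's body presses on something with over 40 N, if the wrist force passes 120 N, or if a joint passes its speed limit or range.

## Robot

A 6-joint arm with a two-finger parallel gripper is mounted at the origin on a cart in front of the work surface, level with it; the furniture and walls round the work are solid. World frame = base frame: x ahead of the robot, y to its left, z up, the work surface at z = 0. Lengths are in m, angles in rad, forces in N, time in s.
With the tool pointing down it reaches from about 0.25 to 0.725 m from the base axis. Payload 4 kg.
Tool frame: the origin (TCP) lies at the very end of the fingers, on their centre line; the grasp point (between the pads) lies 19 mm behind it; y points along the fingers, z is the direction in which the jaws open and shut, and the axes are right-handed (so a half turn about y gives the same grasp; the last joint's range is limited). The gripper opens to 85 mm and grips with 20 to 120 N. Pads are 22 mm wide; open, the fingers measure 114 mm over their backs; the gripper's body (76 mm by 85 mm) begins 54 mm behind the grasp point. The pads swing forward as they close: fully open they stand 13 mm farther back than shut.
Start: joints at [1.157, 0.241, 0.005, 1.335, 0, 1.571], TCP at [0.201, 0.458, 0.231] pointing down, gripper open.
Joint ranges: [-2.72, 2.72], [-1.05, 1.87], [-1.09, 1.28], [-1.99, 2.15], [-1.42, 1.44], [-3.14, 3.14]. Speed limits (rad/s): [2.79, 2.79, 3.14, 3.14, 3.14, 3.14].

## Interface

Orientations are given as a unit quaternion [x, y, z, w].
In Python, from workcell import bot gives the robot as it stands. The module is installed in compiled form; this text tells all that it offers.
- The arm moves only by the tool move_arm, never from a script. Its argument "increments" is a list of rows, each an object with "grip": the closure, from 0 (fully open) to 1 (shut); "linear": the shift along the tool's x, y, z scaled (see below), a list of three; "twist": the turn about the tool's y scaled (see below). A call has exactly 5 rows; each row shifts and turns the pose as measured when the row begins, along the tool's axes as they then stand; what a row does not reach is not made up. The controller multiplies each number of a shift by 0.2 m and each number of a turn by 2 rad. A row lasts 1/10 s, in which the tool goes at most 50 mm and 8.59 degrees, less where a joint would pass 70% of its speed; a pose out of reach is approached as far as the arm can. A call with a number of a shift or a turn outside -1 to 1 is refused whole. A call with a gripper value outside its range is refused whole. The fingers move at their own pace and stop on an object; the grip force is fixed at half the most. Time passes only in rows, so rows that do not move let the fingers close, or fill a call up. It gives the time, the measured TCP pose, the force and the opening at its end, in the units of the state.
- bot.get_obs(): the state, without advancing time (a new reading comes with each control period).
- bot.camera(name): name is "side" or "top" or "wrist"; returns (picture, depth): 420x560x3 uint8, blue, green, red; 420x560 float32, m along the optical axis (not along the pixel's ray), 0 where there is no reading.
- bot.camera_params(name): a dict with "camera_matrix" (3x3 intrinsics, pixels), "rvec" (rotation vector, rad) and "tvec" (3), from world to camera coordinates, as OpenCV has them; the wrist camera has in their place "T_tool_cam" (4x4, takes a point from camera to tool coordinates, whose origin is the TCP and whose axes are the tool frame's). Camera axes: x right, y down, z forward; pixel columns grow to the right and rows downward; lengths in m; the calibration is good to about 2 mm. A picture is of the moment at which its call begins: read the wrist's pose just before it. camera_params takes no time and is no camera call.
- bot.job_done(): hands the job in, once; it reports no verdict.
The state is a dict: "clock": time; "joint_pos": joint angles; "joint_vel": joint speeds; "tau": joint torques, N m; "eef_pos": TCP position; "tool_rot": TCP orientation; "ft_force": force on the tool from outside, world axes, zero at the start; "ft_torque": the same for the moment, N m; "grip_width": finger opening in m.
Only numpy, scipy, OpenCV 4.12 (cv2) and the standard library are available. Lean on these libraries where they do the work, as an engineer would, in place of code of your own. Each camera call takes 0.05 s, during which the arm holds its last target. There are 200 camera calls.

## Working session

There is one attempt and no reset: what is moved stays moved. The work goes in short steps, Python scripts to look and compute and a tool call to move; the robot and the scene stay as the last step left them, time stands still between calls to the robot, and variables do not carry over. Pictures are saved under pics/ and viewed, about 12 in all and at most 16, crops included, and the job is handed in when it is done.

Besides the shell and the picture viewer there is one more tool, called after "Request:" as name([rows], argument=value, ...), one row to a line, values as JSON. move_arm: Moves the arm, as the interface text tells. Its arguments: {"type":"object","properties":{"increments":{"type":"array"}},"required":["increments"]}

```bash
mkdir -p pics; cat > h.py <<'E'
import numpy as np, cv2
from workcell import bot
from scipy.spatial.transform import Rotation as R
def cam(name):
    o=bot.get_obs(); im,d=bot.camera(name); p=bot.camera_params(name)
    K=np.array(p["camera_matrix"])
    T=np.eye(4)
    if name=="wrist":
        W=np.eye(4); W[:3,:3]=R.from_quat(o["tool_rot"]).as_matrix(); W[:3,3]=o["eef_pos"]
        T=W@np.array(p["T_tool_cam"])
    else:
        M=cv2.Rodrigues(np.array(p["rvec"],float))[0]; t=np.array(p["tvec"],float).ravel()
        T[:3,:3]=M.T; T[:3,3]=-M.T@t
    return im,d,K,T
def cloud(d,K,T):
    v,u=np.mgrid[:d.shape[0],:d.shape[1]]
    P=np.stack([(u-K[0,2])/K[0,0]*d,(v-K[1,2])/K[1,1]*d,d],-1)
    return P@T[:3,:3].T+T[:3,3]
def atz(u,v,z,K,T):
    r=T[:3,:3]@np.array([(u-K[0,2])/K[0,0],(v-K[1,2])/K[1,1],1]); return T[:3,3]+r*(z-T[2,3])/r[2]
E
cat > look.py <<'E'
import sys; from h import *
n,f=sys.argv[1:3]; im,d,K,T=cam(n); cv2.imwrite(f"pics/{f}.png",im); np.savez(f"{f}.npz",im=im,d=d,K=K,T=T,P=cloud(d,K,T))
print(n,T[:3,3].round(3),T[:3,2].round(3))
E
python3 look.py top t1; python3 look.py side s1; python3 -c "
from h import *; o=bot.get_obs(); print({k:np.round(v,4) for k,v in o.items()}); print(R.from_quat(o['tool_rot']).as_matrix().round(3)); print(np.round(bot.camera_params('wrist')['T_tool_cam'],3))
a=cv2.imread('pics/t1.png'); cv2.imwrite('pics/t1b.png',cv2.resize(a,(800,600)))"
```

```text
top [ 0.372 -0.037  1.232] [ 0.163  0.026 -0.986]
side [0.53  1.162 0.926] [ 0.013 -0.832 -0.554]
{'clock': np.float64(0.1), 'joint_pos': array([1.157 , 0.2413, 0.0038, 1.3352, 0.    , 1.5708]), 'joint_vel': array([ 0.0016, -0.003 ,  0.0014, -0.0004,  0.    ,  0.0016]), 'tau': array([ 3.00000e-04, -3.73138e+01,  2.53010e+01,  1.08000e-02,
        1.00000e-04,  0.00000e+00]), 'eef_pos': array([0.2008, 0.4573, 0.2305]), 'tool_rot': array([ 0.6927, -0.1454,  0.1451, -0.6914]), 'ft_force': array([-0.4769, -0.2999, -0.755 ]), 'ft_torque': array([-0.016 , -0.0344, -0.0051]), 'grip_width': np.float64(0.0853)}
[[ 0.916 -0.001  0.402]
 [-0.402 -0.002  0.916]
 [-0.    -1.    -0.002]]
[[ 0.     0.962  0.272 -0.07 ]
 [ 0.001 -0.272  0.962 -0.142]
 [ 1.     0.    -0.001 -0.001]
 [ 0.     0.     0.     1.   ]]
```

View pics/t1b.png

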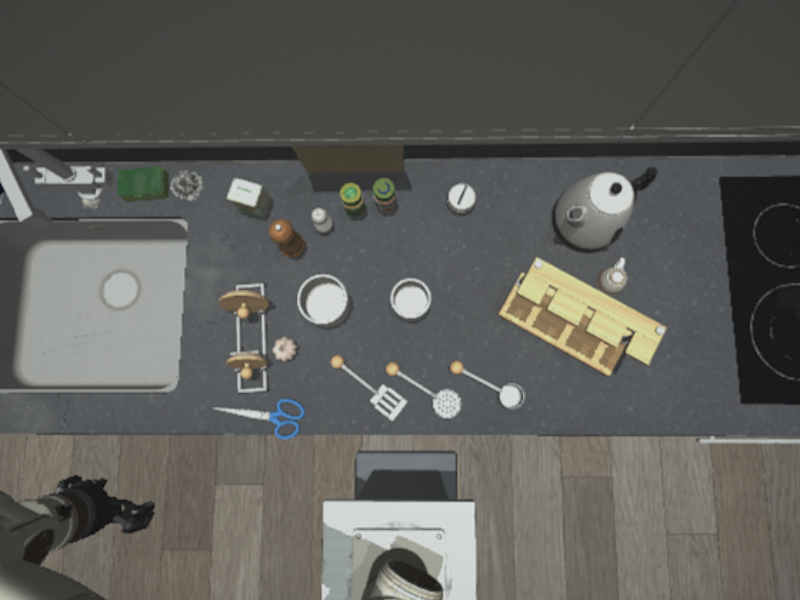

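View pics/s1.png

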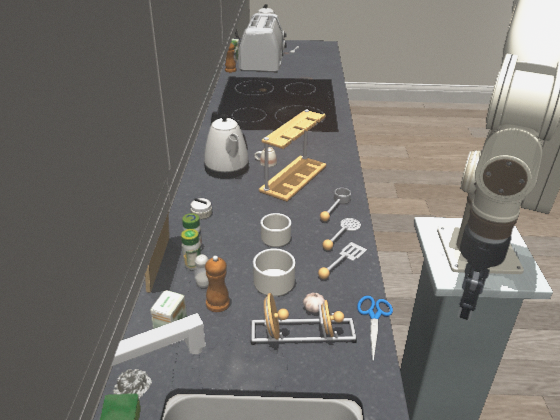

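```bash
cat > m1.py <<'E'
from h import *
D=np.load('t1.npz');P=D['P'];im=D['im'];K=D['K'];T=D['T']
# shelf top
m=(abs(P[...,2]-.195)<.006)&(P[...,1]<-.1)&(P[...,0]>.2)
q=P[m]; r=cv2.minAreaRect((q[:,:2]*1000).astype(np.float32)); print('shelf',m.sum(),q[:,2].mean(),r)
for n,(u,v) in dict(tur=(337,362),ski=(392,369),dip=(457,367)).items():
    u,v=u*.7,v*.7; print(n,atz(u,v,.015,K,T).round(4),P[int(v),int(u)].round(4))
for n,(u,v,z) in dict(turh=(389,402,.004),skih=(447,403,.004),diph=(512,396,.03),canL=(323,298,.072),canS=(411,298,.060)).items():
    print(n,atz(u*.7,v*.7,z,K,T).round(4))
for n,z,(a,b,c,d) in (('canL',.072,(290,355,270,330)),('canS',.06,(385,437,275,325))):
    s=np.zeros(m.shape,bool); s[int(c*.7):int(d*.7),int(a*.7):int(b*.7)]=1
    w=P[s&(abs(P[...,2]-z)<.004)]; print(n,len(w),cv2.minEnclosingCircle((w[:,:2]*1000).astype(np.float32)),w[:,2].mean())
# rack region
for (u,v) in ((243,312),(246,371),(244,296),(247,357)):
    print('lid',P[int(v*.7),int(u*.7)].round(3))
def cr(a,b,c,d,s): return cv2.resize(im[b:d,a:c],None,fx=s,fy=s,interpolation=cv2.INTER_CUBIC)
A=cr(340,170,480,270,5); cv2.imwrite('pics/c1.png',A)
B=cr(140,190,240,290,5); cv2.imwrite('pics/c2.png',B)
E
python3 m1.py
```

```text
shelf 2765 0.19556591137078214 ((612.8997802734375, -409.76922607421875), (270.0126647949219, 282.1224060058594), 59.714378356933594)
tur [0.4382 0.1339 0.015 ] [0.4384 0.1342 0.0327]
ski [0.4231 0.0147 0.015 ] [0.4233 0.0152 0.032 ]
dip [ 0.4273 -0.125   0.015 ] [ 0.4293 -0.1212  0.0309]
turh [0.353  0.0214 0.004 ]
skih [ 0.351  -0.1032  0.004 ]
diph [ 0.3661 -0.2382  0.03  ]
canL [0.5691 0.1581 0.072 ]
canS [ 0.5705 -0.0269  0.06  ]
canL 197 ((569.6943359375, 161.55894470214844), 53.11167907714844) 0.07197581561704812
canS 135 ((573.0569458007812, -23.607431411743164), 43.21592330932617) 0.06022500805940796
lid [0.541 0.326 0.074]
lid [0.419 0.317 0.064]
lid [0.57  0.32  0.097]
lid [0.448 0.314 0.081]
```

View pics/c1.png

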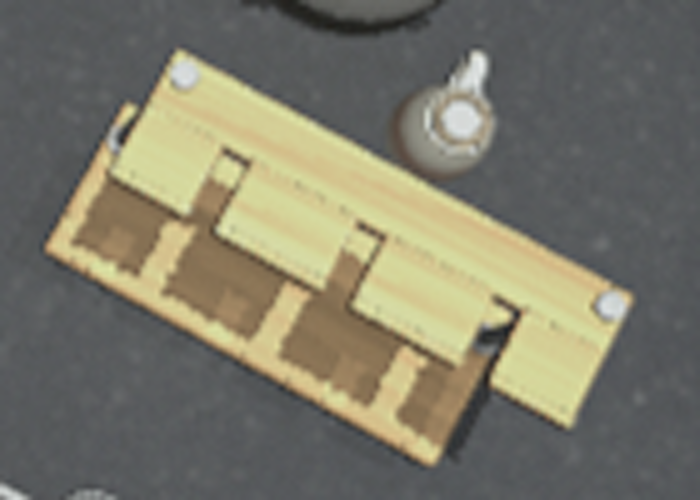

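View pics/c2.png

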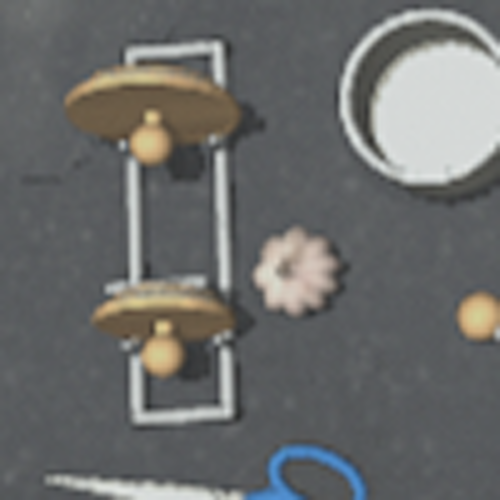

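```bash
cat > m2.py <<'E'
from h import *
D=np.load('t1.npz');P=D['P'];im=D['im'];K=D['K'];T=D['T']
A=lambda x,y,z:atz(340+(x+.5)/5-.5,170+(y+.5)/5-.5,z,K,T)[:2]
fl,fr,br,bl=[A(*c,.1975) for c in((110,178),(572,428),(632,295),(180,50))]
print('shelf corners',fl,fr,br,bl,np.linalg.norm(fl-fr),np.linalg.norm(fl-bl))
for a,b in (((204,222),(237,155)),((341,305),(372,230)),((475,368),(507,305))):
    a,b=A(*a,.195),A(*b,.195); print('slot front',a.round(4),'end',b.round(4),np.linalg.norm(a-b))
for e in ((fl,fr),(bl,br)):
    e=e[0]-e[1]; print('yaw of +y edge',np.degrees(np.arctan2(-e[0],e[1])))
m=(abs(P[...,2]-.195)<.004)&(P[...,1]<-.15)&(P[...,1]>-.65)&(P[...,0]>.3)&(P[...,0]<.68)
m=cv2.morphologyEx(m.astype(np.uint8),cv2.MORPH_OPEN,np.ones((3,3)))>0
q=P[m];print(len(q),cv2.minAreaRect((q[:,:2]*1000).astype(np.float32)))
B=lambda x,y,z:atz(140+(x+.5)/5-.5,190+(y+.5)/5-.5,z,K,T)
for p in ((130,50),(138,418),(220,45),(230,412)): print('rack',B(*p,.02).round(4))
# knobs: sphere fit from cloud
def sph(u,v,r,R0):
    Q=P[v-r:v+r+1,u-r:u+r+1].reshape(-1,3); c0=P[v,u]; Q=Q[np.linalg.norm(Q-c0,axis=1)<R0*1.2]
    from scipy.optimize import least_squares
    s=least_squares(lambda c:np.linalg.norm(Q-c,axis=1)-R0,c0-[0,0,R0],loss='soft_l1',f_scale=.001); return s.x.round(4),len(Q),np.abs(s.fun).mean().round(4)
for n,(x,y) in dict(L=(150,143),S=(162,355)).items():
    u,v=int(140+x/5),int(190+y/5); print(n,sph(u,v,4,.013))
for n,(x,y) in dict(tur=(337,362),ski=(392,369),dip=(457,367)).items(): print(n,sph(int(x*.7),int(y*.7),5,.015))
E
python3 m2.py; sed -i 's/im,d,K,T=cam(n)/im,d,K,T=cam(n)/' look.py
```

```text
shelf corners [ 0.55566575 -0.22453665] [ 0.4233229  -0.45817222] [ 0.49247663 -0.49406234] [ 0.62531492 -0.26420687] 0.26851482330094273 0.08015442412426578
slot front [ 0.5322 -0.2738] end [ 0.5683 -0.2928] 0.040747167560729165
slot front [ 0.4878 -0.3436] end [ 0.5276 -0.3619] 0.04382369936723258
slot front [ 0.4546 -0.4113] end [ 0.4876 -0.43  ] 0.037932296085210176
yaw of +y edge -29.529382050412302
yaw of +y edge -30.02451545038328
2229 ((528.3433837890625, -360.17303466796875), (269.3178405761719, 76.19589233398438), 59.998573303222656)
rack [0.6075 0.3597 0.02  ]
rack [0.3776 0.3435 0.02  ]
rack [0.6105 0.3025 0.02  ]
rack [0.3813 0.2868 0.02  ]
L (array([0.5425, 0.3296, 0.0618]), 55, np.float64(0.0012))
S (array([0.416 , 0.3215, 0.0507]), 53, np.float64(0.0013))
tur (array([0.4419, 0.1345, 0.0165]), 66, np.float64(0.0013))
ski (array([0.4256, 0.015 , 0.016 ]), 63, np.float64(0.0014))
dip (array([ 0.4297, -0.1214,  0.0157]), 68, np.float64(0.0013))
```

```bash
cat > plan.py <<'E'
# usage: plan.py ncalls grip x y z yawdeg   -> rows
import sys; from h import *
def state():
    o=bot.get_obs(); M=R.from_quat(o['tool_rot']).as_matrix()
    return np.array(o['eef_pos']),np.degrees(np.arctan2(M[1,2],M[0,2])),o
if __name__=="__main__":
    n=int(sys.argv[1])*5; g=float(sys.argv[2]); t=np.array([float(a) for a in sys.argv[3:6]])
    p,y,o=state(); ty=float(sys.argv[6]) if len(sys.argv)>6 else y
    dy=(ty-y+180)%360-180
    print('t',round(float(o['clock']),1),'at',p.round(4),round(y,1),'w',round(float(o['grip_width']),4),'F',np.round(o['ft_force'],1),'dist',np.round(t-p,4),'dyaw',round(dy,1),'q',np.round(o['joint_pos'],2))
    for k in range(n):
        a=np.radians(y+dy*k/n); d=(t-p)/n
        print([round(float(v/.2),3) for v in (d[0]*np.sin(a)-d[1]*np.cos(a),-d[2],d[0]*np.cos(a)+d[1]*np.sin(a))],'tw',round(-np.radians(dy)/n/2,3))
E
python3 plan.py 3 0 .41 .14 .16 -38
```

```text
t 0.1 at [0.2008 0.4573 0.2305] 66.3 w 0.0853 F [-0.5 -0.3 -0.8] dist [ 0.2092 -0.3173 -0.0705] dyaw -104.3 q [1.16 0.24 0.   1.34 0.   1.57]
[0.106, 0.023, -0.069] tw 0.061
[0.114, 0.023, -0.055] tw 0.061
[0.12, 0.023, -0.041] tw 0.061
[0.124, 0.023, -0.026] tw 0.061
[0.126, 0.023, -0.011] tw 0.061
[0.127, 0.023, 0.004] tw 0.061
[0.125, 0.023, 0.019] tw 0.061
[0.122, 0.023, 0.034] tw 0.061
[0.117, 0.023, 0.049] tw 0.061
[0.11, 0.023, 0.063] tw 0.061
[0.102, 0.023, 0.076] tw 0.061
[0.092, 0.023, 0.087] tw 0.061
[0.081, 0.023, 0.098] tw 0.061
[0.068, 0.023, 0.107] tw 0.061
[0.055, 0.023, 0.114] tw 0.061
```

Request:
move_arm([
  {"grip":0,"linear":[0.106,0.023,-0.069],"twist":0.061},
  {"grip":0,"linear":[0.114,0.023,-0.055],"twist":0.061},
  {"grip":0,"linear":[0.12,0.023,-0.041],"twist":0.061},
  {"grip":0,"linear":[0.124,0.023,-0.026],"twist":0.061},
  {"grip":0,"linear":[0.126,0.023,-0.011],"twist":0.061},
])

```text
clock: 0.6
eef_pos: [0.2697, 0.3493, 0.2046]
tool_rot: [0.615, -0.352, 0.351, -0.612]
ft_force: [0.6, -0.4, -0.5]
grip_width: 0.0854
```

Request:
move_arm([
  {"grip":0,"linear":[0.127,0.023,0.004],"twist":0.061},
  {"grip":0,"linear":[0.125,0.023,0.019],"twist":0.061},
  {"grip":0,"linear":[0.122,0.023,0.034],"twist":0.061},
  {"grip":0,"linear":[0.117,0.023,0.049],"twist":0.061},
  {"grip":0,"linear":[0.11,0.023,0.063],"twist":0.061},
])

```text
clock: 1.1
eef_pos: [0.3366, 0.2353, 0.1791]
tool_rot: [0.476, -0.525, 0.526, -0.47]
ft_force: [0.6, 0.1, -0.4]
grip_width: 0.0853
```

Request:
move_arm([
  {"grip":0,"linear":[0.102,0.023,0.076],"twist":0.061},
  {"grip":0,"linear":[0.092,0.023,0.087],"twist":0.061},
  {"grip":0,"linear":[0.081,0.023,0.098],"twist":0.061},
  {"grip":0,"linear":[0.068,0.023,0.107],"twist":0.061},
  {"grip":0,"linear":[0.055,0.023,0.114],"twist":0.061},
])

```text
clock: 1.6
eef_pos: [0.4002, 0.1194, 0.154]
tool_rot: [0.289, -0.646, 0.649, -0.281]
ft_force: [-0.5, -0.1, -0.1]
grip_width: 0.0853
```

```bash
python3 look.py wrist w1; cat > ball.py <<'E'
# ball.py file x y R : fit a sphere among warm (wooden) cloud points near x,y
import sys; from h import *; from scipy.optimize import least_squares
def fit(f,c0,R0,gate=.03):
    D=np.load(f+'.npz'); P=D['P']; im=D['im'].astype(int)
    m=(D['d']>0)&(np.linalg.norm(P[...,:2]-c0[:2],axis=2)<gate)&(im[...,2]-im[...,0]>40)&(P[...,2]>.004)
    Q=P[m]
    if len(Q)<15: return None,len(Q),0
    c=np.array([*np.median(Q[:,:2],axis=0),c0[2]])
    for i in range(3):
        s=least_squares(lambda c:np.linalg.norm(Q-c,axis=1)-R0,c,loss='soft_l1',f_scale=.0007); c=s.x
        Q=Q[np.abs(np.linalg.norm(Q-c,axis=1)-R0)<.003]
        if len(Q)<15: break
    v,u=np.nonzero(m)
    return c.round(4),len(Q),(u.mean().round(),v.mean().round())
if __name__=="__main__":
    a=[float(v) for v in sys.argv[2:6]]; print(fit(sys.argv[1],a[:3],a[3]))
E
python3 ball.py w1 .442 .1345 .015 .015; python3 plan.py 1 0 .442 .1345 .06 -38
```

```text
wrist [0.446 0.171 0.295] [-0.193 -0.21  -0.959]
(array([0.4391, 0.1324, 0.014 ]), 1213, (np.float64(313.0), np.float64(144.0)))
t 1.6 at [0.4013 0.1167 0.1533] -42.9 w 0.085 F [ 0.8 -1.3  0.7] dist [ 0.0407  0.0178 -0.0933] dyaw 4.9 q [ 0.29  0.14 -0.33  1.11 -0.01  2.61]
[-0.041, 0.093, 0.018] tw -0.008
[-0.04, 0.093, 0.018] tw -0.008
[-0.04, 0.093, 0.019] tw -0.008
[-0.04, 0.093, 0.02] tw -0.008
[-0.039, 0.093, 0.02] tw -0.008
```

View pics/w1.png

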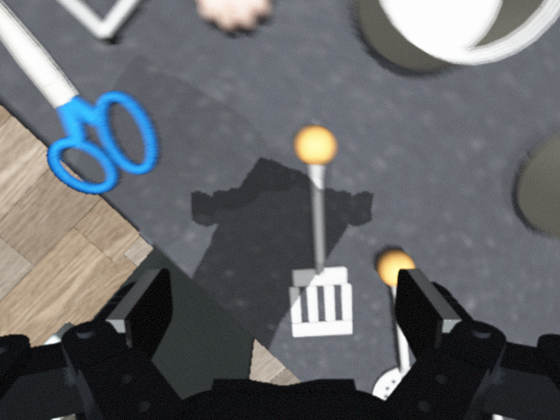

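Request:
move_arm([
  {"grip":0,"linear":[-0.05,0.14,0.023],"twist":-0.01},
  {"grip":0,"linear":[-0.05,0.14,0.023],"twist":-0.01},
  {"grip":0,"linear":[-0.05,0.14,0.023],"twist":0},
  {"grip":0,"linear":[-0.035,0.1,0.015],"twist":0},
  {"grip":0,"linear":[0,0,0],"twist":0},
])

```text
clock: 2.15
eef_pos: [0.4393, 0.1304, 0.0452]
tool_rot: [0.299, -0.64, 0.645, -0.291]
ft_force: [-0.7, 0.1, -0.2]
grip_width: 0.0853
```

```bash
python3 plan.py 1 0 .440 .133 .006 -40.5 | head -2
```

```text
t 2.1 at [0.4393 0.1304 0.0452] -40.7 w 0.0853 F [-0.7  0.1 -0.2] dist [ 0.0007  0.0026 -0.0392] dyaw 0.2 q [ 0.29  0.34 -0.39  0.85 -0.01  2.58]
[-0.002, 0.039, -0.001] tw -0.0
```

Request:
move_arm([
  {"grip":0,"linear":[-0.006,0.06,-0.003],"twist":0},
  {"grip":0,"linear":[-0.006,0.06,-0.003],"twist":0},
  {"grip":0,"linear":[0,0.045,0],"twist":0},
  {"grip":0,"linear":[0,0.02,0],"twist":0},
  {"grip":0.3,"linear":[0,0,0],"twist":0},
])

```text
clock: 2.65
eef_pos: [0.4392, 0.1328, 0.0082]
tool_rot: [0.3, -0.64, 0.645, -0.291]
ft_force: [-0.5, 0.3, -0.1]
grip_width: 0.0734
```

Request:
move_arm([
  {"grip":1,"linear":[0,0,0],"twist":0},
  {"grip":1,"linear":[0,0,0],"twist":0},
  {"grip":1,"linear":[0,0,0],"twist":0},
  {"grip":1,"linear":[0,0,0],"twist":0},
  {"grip":1,"linear":[0,0,0],"twist":0},
])

```text
clock: 3.15
eef_pos: [0.4404, 0.1331, 0.0101]
tool_rot: [0.299, -0.64, 0.645, -0.292]
ft_force: [-0.1, 0.0, -1.0]
grip_width: 0.0265
```

Request:
move_arm([
  {"grip":0.5,"linear":[0,0,0],"twist":0},
  {"grip":0.4,"linear":[0,0,0],"twist":0},
  {"grip":0.4,"linear":[0,0.02,0],"twist":0},
  {"grip":0.4,"linear":[0,0.015,0],"twist":0},
  {"grip":0.4,"linear":[0,0,0],"twist":0},
])

```text
clock: 3.65
eef_pos: [0.4406, 0.1331, 0.0026]
tool_rot: [0.298, -0.64, 0.645, -0.292]
ft_force: [0.7, -0.3, -0.5]
grip_width: 0.0511
```

Request:
move_arm([
  {"grip":1,"linear":[0,0,0],"twist":0},
  {"grip":1,"linear":[0,0,0],"twist":0},
  {"grip":1,"linear":[0,0,0],"twist":0},
  {"grip":1,"linear":[0,0,0],"twist":0},
  {"grip":1,"linear":[0,0,0],"twist":0},
])

```text
clock: 4.15
eef_pos: [0.4404, 0.133, 0.0027]
tool_rot: [0.299, -0.64, 0.645, -0.292]
ft_force: [-0.2, 0.6, -0.5]
grip_width: 0.0272
```

Request:
move_arm([
  {"grip":1,"linear":[0,-0.1,0],"twist":0},
  {"grip":1,"linear":[0,-0.24,0],"twist":0},
  {"grip":1,"linear":[0,-0.24,0],"twist":0},
  {"grip":1,"linear":[0,-0.24,0],"twist":0},
  {"grip":1,"linear":[0,-0.24,0],"twist":0},
])

```text
clock: 4.65
eef_pos: [0.4356, 0.1336, 0.213]
tool_rot: [0.306, -0.641, 0.644, -0.285]
ft_force: [0.6, 1.9, -1.7]
grip_width: 0.0267
```

Request:
move_arm([
  {"grip":0.68,"linear":[0,-0.06,0],"twist":0},
  {"grip":0.68,"linear":[0,0,0],"twist":0},
  {"grip":0.68,"linear":[0,0,0],"twist":0},
  {"grip":0.68,"linear":[0,0,0],"twist":0},
  {"grip":0.68,"linear":[0,0,0],"twist":0},
])

```text
clock: 5.15
eef_pos: [0.4384, 0.1348, 0.2298]
tool_rot: [0.302, -0.641, 0.644, -0.289]
ft_force: [-0.7, -0.1, -0.5]
grip_width: 0.0272
```

```bash
python3 look.py side s2;python3 look.py wrist w2; python3 -c "
import cv2,numpy as np
a=cv2.imread('pics/s2.png')[120:400,180:560];b=cv2.imread('pics/w2.png');b=cv2.resize(b,(380,285))
cv2.imwrite('pics/sw2.png',np.vstack([a,b]))"
```

```text
side [0.53  1.162 0.926] [ 0.013 -0.832 -0.554]
wrist [0.483 0.189 0.37 ] [-0.192 -0.219 -0.956]
```

View pics/sw2.png

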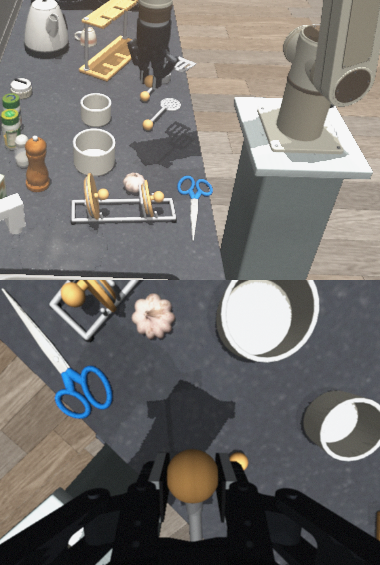

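Request:
move_arm([
  {"grip":0.67,"linear":[0,0,0],"twist":0},
  {"grip":0.663,"linear":[0,0,0],"twist":0},
  {"grip":0.658,"linear":[0,0,0],"twist":0},
  {"grip":0.658,"linear":[0,0,0],"twist":0},
  {"grip":0.658,"linear":[0,0,0],"twist":0},
])

```text
clock: 5.75
eef_pos: [0.4373, 0.1344, 0.2276]
tool_rot: [0.304, -0.641, 0.644, -0.287]
ft_force: [0.6, 0.6, -0.5]
grip_width: 0.0292
```

```bash
cat > pend.py <<'E'
# print world extent of metallic things in the hand as the wrist camera sees it
import sys; from h import *
im,d,K,T=cam('wrist'); P=cloud(d,K,T); o=bot.get_obs(); p=np.array(o['eef_pos'])
cv2.imwrite('pics/%s.png'%sys.argv[1],im)
M=R.from_quat(o['tool_rot']).as_matrix(); L=(P-p)@M
m=(d>0)&(abs(L[...,2])<.007)&(L[...,1]>-.02)&(p[2]-L[...,1]>.03)&(L[...,0]>-.03)
Q=L[m]; 
for x in np.arange(-.02,.2,.02):
    s=Q[(Q[:,0]>x)&(Q[:,0]<x+.02)]
    if len(s): print('toolx %.2f'%x,len(s),'below tcp: %.3f..%.3f'%(s[:,1].min(),s[:,1].max()))
print('width',o['grip_width'],'F',np.round(o['ft_force'],2))
E
python3 pend.py w3
```

```text
toolx -0.02 1568 below tcp: -0.020..0.010
toolx 0.00 81 below tcp: -0.020..-0.014
width 0.029264871764531318 F [ 0.54  0.37 -0.62]
```

```bash
python3 look.py side s3; python3 -c "
import cv2,numpy as np
a=cv2.resize(cv2.imread('pics/s3.png')[180:310,280:400],None,fx=3,fy=3);b=cv2.imread('pics/w3.png')[200:];b=cv2.resize(b,(360,141))
cv2.imwrite('pics/sw3.png',np.vstack([a,b]))"
```

```text
side [0.53  1.162 0.926] [ 0.013 -0.832 -0.554]
```

View pics/sw3.png

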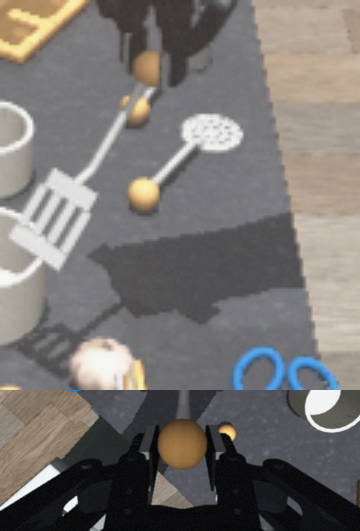

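Request:
move_arm([
  {"grip":0.658,"linear":[0,0,0],"twist":0},
  {"grip":0.658,"linear":[0,0,0],"twist":0},
  {"grip":0.658,"linear":[0,0,0],"twist":0},
  {"grip":0.658,"linear":[0,0,0],"twist":0},
  {"grip":0.658,"linear":[0,0,0],"twist":0},
])

```text
clock: 6.35
eef_pos: [0.4371, 0.1341, 0.2279]
tool_rot: [0.304, -0.641, 0.644, -0.287]
ft_force: [0.7, -0.1, -1.0]
grip_width: 0.029
```

```bash
cat > side.py <<'E'
# angle of hanging handle: grey/steel points under ball within slab of the tool's x-y plane, seen by the side camera
import sys; from h import *
o=bot.get_obs(); p=np.array(o['eef_pos']); M=R.from_quat(o['tool_rot']).as_matrix()
for n in ('side','wrist'):
    im,d,K,T=cam(n); P=cloud(d,K,T); cv2.imwrite('pics/%s_%s.png'%(sys.argv[1],n),im)
    L=(P-p-[0,0,float(sys.argv[2])])@M   # from ball centre; x tool, y down
    r=np.hypot(L[...,0],L[...,1]); m=(d>0)&(abs(L[...,2])<.008)&(r>.045)&(r<.12)&(P[...,2]>.03)&(L[...,1]>-.005)
    if n=='wrist': m&=L[...,1]>.03
    Q=L[m]; a=np.degrees(np.arctan2(Q[:,0],Q[:,1])); print(n,len(a),'angle from vertical (tool x +):',np.percentile(a,[10,50,90]).round(1) if len(a) else '')
print('w',o['grip_width'])
E
python3 side.py a1 .0123
```

```text
side 91 angle from vertical (tool x +): [-5.8 -1.2  1.1]
wrist 948 angle from vertical (tool x +): [-12.6  -8.9  -7.2]
w 0.028960690737126038
```

Request:
move_arm([
  {"grip":0.658,"linear":[0,0,0],"twist":0},
  {"grip":0.658,"linear":[0,0,0],"twist":0},
  {"grip":0.658,"linear":[0,0,0],"twist":0},
  {"grip":0.658,"linear":[0,0,0],"twist":0},
  {"grip":0.658,"linear":[0,0,0],"twist":0},
])

```text
clock: 6.95
eef_pos: [0.4372, 0.1342, 0.2279]
tool_rot: [0.304, -0.641, 0.644, -0.287]
ft_force: [-0.3, 0.2, -0.2]
grip_width: 0.0292
```

```bash
python3 side.py a2 .0123; python3 plan.py 3 .658 .449 -.318 .245 -120
```

```text
side 97 angle from vertical (tool x +): [-7.9 -3.7 -0.3]
wrist 746 angle from vertical (tool x +): [-6.  -2.5 -0.7]
w 0.029156696283090897
t 7.0 at [0.4372 0.1342 0.2279] -40.6 w 0.0293 F [ 0.1 -0.5 -0.9] dist [ 0.0118 -0.4522  0.0171] dyaw -79.4 q [ 0.3   0.18 -0.09  1.33 -0.01  2.58]
[0.112, -0.006, 0.101] tw 0.046
[0.102, -0.006, 0.111] tw 0.046
[0.091, -0.006, 0.12] tw 0.046
[0.08, -0.006, 0.128] tw 0.046
[0.068, -0.006, 0.135] tw 0.046
[0.055, -0.006, 0.14] tw 0.046
[0.042, -0.006, 0.145] tw 0.046
[0.028, -0.006, 0.148] tw 0.046
[0.015, -0.006, 0.15] tw 0.046
[0.001, -0.006, 0.151] tw 0.046
[-0.013, -0.006, 0.15] tw 0.046
[-0.027, -0.006, 0.148] tw 0.046
[-0.041, -0.006, 0.145] tw 0.046
[-0.054, -0.006, 0.141] tw 0.046
[-0.067, -0.006, 0.135] tw 0.046
```

```bash
python3 plan.py 4 .658 .419 -.385 .245 -118
```

```text
t 7.0 at [0.4372 0.1342 0.2279] -40.6 w 0.0293 F [ 0.1 -0.5 -0.9] dist [-0.0182 -0.5192  0.0171] dyaw -77.4 q [ 0.3   0.18 -0.09  1.33 -0.01  2.58]
[0.101, -0.004, 0.081] tw 0.034
[0.096, -0.004, 0.088] tw 0.034
[0.09, -0.004, 0.094] tw 0.034
[0.083, -0.004, 0.1] tw 0.034
[0.076, -0.004, 0.105] tw 0.034
[0.069, -0.004, 0.11] tw 0.034
[0.061, -0.004, 0.114] tw 0.034
[0.053, -0.004, 0.118] tw 0.034
[0.045, -0.004, 0.122] tw 0.034
[0.037, -0.004, 0.124] tw 0.034
[0.029, -0.004, 0.127] tw 0.034
[0.02, -0.004, 0.128] tw 0.034
[0.011, -0.004, 0.129] tw 0.034
[0.002, -0.004, 0.13] tw 0.034
[-0.006, -0.004, 0.13] tw 0.034
[-0.015, -0.004, 0.129] tw 0.034
[-0.024, -0.004, 0.128] tw 0.034
[-0.032, -0.004, 0.126] tw 0.034
[-0.041, -0.004, 0.123] tw 0.034
[-0.049, -0.004, 0.12] tw 0.034
```

Request:
move_arm([
  {"grip":0.75,"linear":[0,0,0],"twist":0},
  {"grip":0.75,"linear":[0.05,-0.01,0.04],"twist":0.034},
  {"grip":0.75,"linear":[0.09,-0.01,0.09],"twist":0.034},
  {"grip":0.75,"linear":[0.09,-0.005,0.1],"twist":0.034},
  {"grip":0.75,"linear":[0.08,-0.005,0.105],"twist":0.034},
])

```text
clock: 7.55
eef_pos: [0.4371, 0.043, 0.2351]
tool_rot: [0.213, -0.674, 0.679, -0.197]
ft_force: [-0.4, 0.9, -0.7]
grip_width: 0.0271
```

Request:
move_arm([
  {"grip":0.75,"linear":[0.07,-0.005,0.11],"twist":0.034},
  {"grip":0.75,"linear":[0.06,-0.005,0.115],"twist":0.034},
  {"grip":0.75,"linear":[0.053,-0.005,0.12],"twist":0.034},
  {"grip":0.75,"linear":[0.045,-0.005,0.122],"twist":0.034},
  {"grip":0.75,"linear":[0.037,-0.005,0.124],"twist":0.034},
])

```text
clock: 8.05
eef_pos: [0.4401, -0.0921, 0.2425]
tool_rot: [0.089, -0.698, 0.706, -0.075]
ft_force: [-0.0, -0.2, -0.0]
grip_width: 0.0265
```

Request:
move_arm([
  {"grip":0.75,"linear":[0.03,-0.005,0.127],"twist":0.034},
  {"grip":0.75,"linear":[0.02,-0.005,0.128],"twist":0.034},
  {"grip":0.75,"linear":[0.01,-0.005,0.13],"twist":0.034},
  {"grip":0.75,"linear":[0,-0.005,0.13],"twist":0.034},
  {"grip":0.75,"linear":[0,-0.005,0.13],"twist":0.034},
])

```text
clock: 8.55
eef_pos: [0.4397, -0.2277, 0.2497]
tool_rot: [-0.037, -0.701, 0.711, 0.049]
ft_force: [1.2, -0.6, -0.2]
grip_width: 0.0268
```

Request:
move_arm([
  {"grip":0.75,"linear":[-0.015,-0.005,0.13],"twist":0.034},
  {"grip":0.75,"linear":[-0.02,-0.005,0.13],"twist":0.034},
  {"grip":0.75,"linear":[-0.03,0,0.1],"twist":0.03},
  {"grip":0.75,"linear":[-0.01,0,0.05],"twist":0.02},
  {"grip":0.75,"linear":[0,0,0],"twist":0},
])

```text
clock: 9.05
eef_pos: [0.4369, -0.3176, 0.2524]
tool_rot: [-0.126, -0.689, 0.701, 0.136]
ft_force: [0.1, 0.6, -0.7]
grip_width: 0.0267
```

```bash
python3 look.py wrist w4; python3 side.py a3 .0123; python3 plan.py 1 .75 .419 -.393 .245 -120|head -2;  python3 - <<'E'
from h import *
D=np.load('w4.npz');P=D['P']
m=(abs(P[...,2]-.195)<.006)&(P[...,0]>.38)&(P[...,0]<.66)&(D['d']>0); im=D['im'].copy()
q=P[m]; print(len(q), q.mean(0)); cv2.imwrite('pics/w4b.png',cv2.resize(im,(784,588)))
E
```

```text
wrist [ 0.502 -0.341  0.393] [-0.27   0.085 -0.959]
side 55 angle from vertical (tool x +): [-44.9  -0.3   2.6]
wrist 1729 angle from vertical (tool x +): [-53.5 -44.7  -1.4]
w 0.02680263053831598
t 9.2 at [ 0.4371 -0.3158  0.2526] -111.2 w 0.0266 F [ 1.4  0.6 -0.1] dist [-0.0181 -0.0772 -0.0076] dyaw -8.8 q [-0.61  0.32  0.16  1.42 -0.02  2.9 ]
[-0.011, 0.008, 0.079] tw 0.015
56240 [ 0.50937944 -0.36912314  0.19455802]
```

View pics/w4b.png

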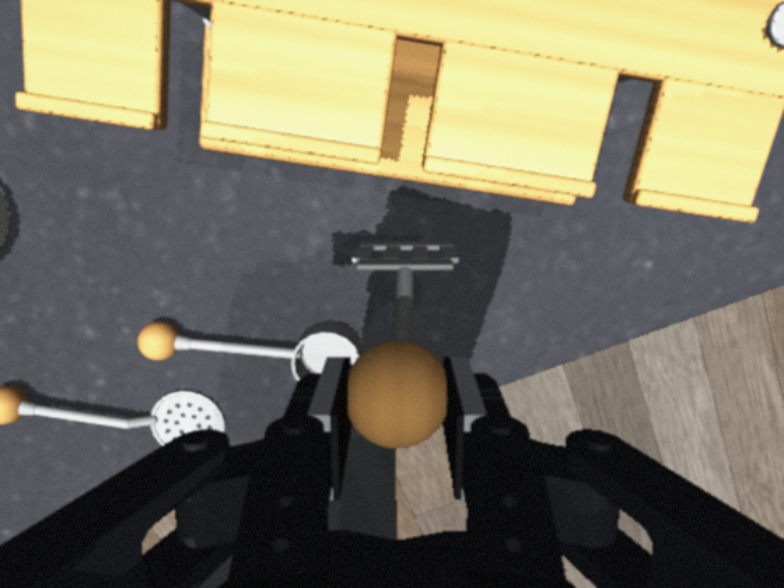

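```bash
python3 - <<'E'
from h import *
D=np.load('w4.npz');K=D['K'];T=D['T']
A=lambda x,y,z:atz((x+.5)/1.4-.5,(y+.5)/1.4-.5,z,K,T)[:2]
S={}
ex=np.array([.866,-.5]);ey=np.array([.5,.866])
for n,a,b in ((2,(180,127),(188,8)),(1,(404,160),(419,41)),(0,(611,197),(640,78))):
    a,b=A(*a,.1995),A(*b,.195); e=b-a; print(n,a.round(4),b.round(4),np.linalg.norm(e).round(4),'dir',np.degrees(np.arctan2(e[1],e[0])).round(1),'pt',(b-.014*ex).round(4))
ps=A(18,102,.1995),A(755,215,.1995); e=ps[0]-ps[1]; print('lip',ps,np.linalg.norm(e),np.degrees(np.arctan2(-e[0],e[1])))
E
```

```text
2 [ 0.5308 -0.2754] [ 0.5645 -0.2944] 0.0387 dir -29.4 pt [ 0.5524 -0.2874]
1 [ 0.4919 -0.3441] [ 0.5269 -0.3633] 0.0399 dir -28.8 pt [ 0.5148 -0.3563]
0 [ 0.4519 -0.4101] [ 0.4875 -0.4321] 0.0418 dir -31.6 pt [ 0.4754 -0.4251]
lip (array([ 0.55811949, -0.22805216]), array([ 0.42556522, -0.45880919])) 0.26611922533686655 -29.87444716167388
```

Request:
move_arm([
  {"grip":0.75,"linear":[-0.01,0.03,0.09],"twist":0.02},
  {"grip":0.75,"linear":[-0.015,0.03,0.1],"twist":0.02},
  {"grip":0.75,"linear":[-0.02,0.03,0.1],"twist":0.015},
  {"grip":0.75,"linear":[-0.02,0.02,0.06],"twist":0.01},
  {"grip":0.75,"linear":[0,0,0],"twist":0},
])

```text
clock: 9.7
eef_pos: [0.4217, -0.3809, 0.2324]
tool_rot: [-0.168, -0.68, 0.691, 0.177]
ft_force: [0.2, -0.2, -0.8]
grip_width: 0.0267
```

```bash
python3 side.py a4 .0123;  python3 plan.py 2 .75 .4755 -.4253 .222 -120|head -3
```

```text
side 91 angle from vertical (tool x +): [-63.1  -4.8   3.7]
wrist 5903 angle from vertical (tool x +): [-64.2 -56.2  -5.1]
w 0.02665541416156981
t 9.8 at [ 0.422  -0.38    0.2331] -118.1 w 0.0265 F [-0.3 -0.1 -0.4] dist [ 0.0535 -0.0453 -0.0111] dyaw -1.9 q [-0.72  0.38  0.2   1.4  -0.02  2.91]
[-0.034, 0.006, 0.007] tw 0.002
[-0.034, 0.006, 0.007] tw 0.002
```

Request:
move_arm([
  {"grip":0.75,"linear":[0,0.01,0.025],"twist":0.008},
  {"grip":0.75,"linear":[0,0.015,0.025],"twist":0.008},
  {"grip":0.75,"linear":[0,0.01,0.01],"twist":0},
  {"grip":0.75,"linear":[0,0,0],"twist":0},
  {"grip":0.75,"linear":[0,0,0],"twist":0},
])

```text
clock: 10.3
eef_pos: [0.4169, -0.389, 0.2268]
tool_rot: [-0.179, -0.678, 0.688, 0.186]
ft_force: [-0.1, 0.2, -1.3]
grip_width: 0.0269
```

```bash
python3 plan.py 1 .75 .4755 -.4253 .222 -120|head -3
```

```text
t 10.3 at [ 0.4169 -0.389   0.2268] -119.9 w 0.0269 F [-0.1  0.2 -1.3] dist [ 0.0586 -0.0363 -0.0048] dyaw -0.1 q [-0.74  0.39  0.19  1.38 -0.02  2.92]
[-0.069, 0.005, 0.002] tw 0.0
[-0.069, 0.005, 0.002] tw 0.0
```

Now in along −tool x by 69 mm (total −0.345).

Request:
move_arm([
  {"grip":0.75,"linear":[-0.06,0,0.002],"twist":0},
  {"grip":0.75,"linear":[-0.08,0.005,0.002],"twist":0},
  {"grip":0.75,"linear":[-0.08,0.005,0.002],"twist":0},
  {"grip":0.75,"linear":[-0.08,0,0],"twist":0},
  {"grip":0.75,"linear":[-0.02,0,0],"twist":0},
])

```text
clock: 10.8
eef_pos: [0.473, -0.4223, 0.2254]
tool_rot: [-0.179, -0.678, 0.688, 0.186]
ft_force: [0.6, -0.9, -0.2]
grip_width: 0.0266
```

```bash
python3 plan.py 1 .75 .4755 -.4253 .203 -120|head -3
```

```text
t 10.8 at [ 0.473  -0.4223  0.2254] -119.9 w 0.0266 F [ 0.6 -0.9 -0.2] dist [ 0.0025 -0.003  -0.0224] dyaw -0.1 q [-0.72  0.52  0.4   1.45 -0.02  2.94]
[-0.004, 0.022, 0.001] tw 0.0
[-0.004, 0.022, 0.001] tw 0.0
```

Request:
move_arm([
  {"grip":0.75,"linear":[-0.01,0.03,0.002],"twist":0},
  {"grip":0.75,"linear":[-0.008,0.045,0.002],"twist":0},
  {"grip":0.75,"linear":[0,0.035,0],"twist":0},
  {"grip":0.75,"linear":[0,0.015,0],"twist":0},
  {"grip":0.75,"linear":[0,0,0],"twist":0},
])

```text
clock: 11.3
eef_pos: [0.4747, -0.4246, 0.1995]
tool_rot: [-0.179, -0.678, 0.688, 0.185]
ft_force: [0.0, 0.8, 0.5]
grip_width: 0.0267
```

```bash
python3 plan.py 1 .75 .4755 -.4253 .198 -120|head -2
```

```text
t 11.3 at [ 0.4747 -0.4246  0.1995] -119.9 w 0.0267 F [0.  0.8 0.5] dist [ 0.0008 -0.0007 -0.0015] dyaw -0.1 q [-0.72  0.53  0.36  1.39 -0.02  2.94]
[-0.001, 0.001, 0.0] tw 0.0
```

Request:
move_arm([
  {"grip":0.75,"linear":[0,0.01,0],"twist":0},
  {"grip":0.66,"linear":[0,0,0],"twist":0},
  {"grip":0.64,"linear":[0,0,0],"twist":0},
  {"grip":0.6,"linear":[0,0,0],"twist":0},
  {"grip":0.45,"linear":[0,0,0],"twist":0},
])

```text
clock: 11.8
eef_pos: [0.4741, -0.4244, 0.1993]
tool_rot: [-0.18, -0.678, 0.689, 0.185]
ft_force: [-0.1, 0.9, -0.2]
grip_width: 0.0464
```

Request:
move_arm([
  {"grip":0.45,"linear":[0,0,0],"twist":0},
  {"grip":0.45,"linear":[0,-0.05,0],"twist":0},
  {"grip":0.45,"linear":[0,-0.15,0],"twist":0},
  {"grip":0.45,"linear":[0,-0.15,0],"twist":0},
  {"grip":0.3,"linear":[0.05,-0.1,0],"twist":0},
])

```text
clock: 12.3
eef_pos: [0.465, -0.4169, 0.288]
tool_rot: [-0.177, -0.679, 0.687, 0.188]
ft_force: [-0.1, -0.1, 0.3]
grip_width: 0.0589
```

```bash
python3 look.py wrist w5; python3 ball.py w5 .4755 -.4253 .208 .015; python3 look.py top t2; for a in ".4405 .133" ".4245 .015" ".4285 -.123"; do python3 ball.py t2 $a .015 .015; done; python3 plan.py 4 .3 .395 .015 .2 -32
```

```text
wrist [ 0.525 -0.45   0.429] [-0.254  0.128 -0.959]
(array([ 0.4798, -0.4279,  0.2023]), 1119, (np.float64(282.0), np.float64(185.0)))
top [ 0.372 -0.037  1.232] [ 0.163  0.026 -0.986]
(None, 0, 0)
(array([0.426 , 0.0163, 0.0157]), 58, (np.float64(274.0), np.float64(258.0)))
(array([ 0.4293, -0.121 ,  0.0155]), 52, (np.float64(319.0), np.float64(257.0)))
t 12.4 at [ 0.465  -0.4173  0.2909] -119.9 w 0.0598 F [0.2 0.6 0.9] dist [-0.07    0.4323 -0.0909] dyaw 87.9 q [-0.72  0.5   0.53  1.61 -0.02  2.94]
[0.069, 0.023, -0.085] tw -0.038
[0.062, 0.023, -0.09] tw -0.038
[0.055, 0.023, -0.095] tw -0.038
[0.048, 0.023, -0.098] tw -0.038
[0.04, 0.023, -0.102] tw -0.038
[0.032, 0.023, -0.105] tw -0.038
[0.024, 0.023, -0.107] tw -0.038
[0.016, 0.023, -0.108] tw -0.038
[0.008, 0.023, -0.109] tw -0.038
[-0.001, 0.023, -0.109] tw -0.038
[-0.009, 0.023, -0.109] tw -0.038
[-0.018, 0.023, -0.108] tw -0.038
[-0.026, 0.023, -0.106] tw -0.038
[-0.034, 0.023, -0.104] tw -0.038
[-0.042, 0.023, -0.101] tw -0.038
[-0.049, 0.023, -0.098] tw -0.038
[-0.057, 0.023, -0.094] tw -0.038
[-0.064, 0.023, -0.089] tw -0.038
[-0.07, 0.023, -0.084] tw -0.038
[-0.077, 0.023, -0.078] tw -0.038
```

```bash
python3 plan.py 3 .3 .405 -.13 .15 -28 | awk 'NR%2==0||NR==1'; python3 - <<'E'
from h import *
D=np.load('w5.npz');P=D['P'];m=(D['d']>0)&(np.linalg.norm(P[...,:2]-[.4775,-.4265],axis=2)<.02)
z=P[m][:,2];print('ball top',np.percentile(z,99),'at',P[m][z>np.percentile(z,97)].mean(0))
E
```

```text
t 12.4 at [ 0.465  -0.4173  0.2909] -119.9 w 0.0598 F [0.2 0.6 0.9] dist [-0.06    0.2873 -0.1409] dyaw 91.9 q [-0.72  0.5   0.53  1.61 -0.02  2.94]
[0.065, 0.047, -0.073] tw -0.053
[0.048, 0.047, -0.085] tw -0.053
[0.029, 0.047, -0.093] tw -0.053
[0.008, 0.047, -0.097] tw -0.053
[-0.012, 0.047, -0.097] tw -0.053
[-0.033, 0.047, -0.092] tw -0.053
[-0.052, 0.047, -0.083] tw -0.053
[-0.068, 0.047, -0.07] tw -0.053
ball top 0.3797290156606281 at [ 0.48050371 -0.42788666  0.37945271]
```

Request:
move_arm([
  {"grip":0.2,"linear":[0.07,0,-0.073],"twist":-0.053},
  {"grip":0.1,"linear":[0.06,0,-0.08],"twist":-0.053},
  {"grip":0,"linear":[0.048,0.02,-0.085],"twist":-0.053},
  {"grip":0,"linear":[0.04,0.05,-0.09],"twist":-0.053},
  {"grip":0,"linear":[0.03,0.06,-0.093],"twist":-0.053},
])

```text
clock: 12.9
eef_pos: [0.4428, -0.3213, 0.2622]
tool_rot: [0.013, -0.703, 0.711, -0.005]
ft_force: [-0.0, -0.4, -0.1]
grip_width: 0.0855
```

Request:
move_arm([
  {"grip":0,"linear":[0.02,0.06,-0.096],"twist":-0.053},
  {"grip":0,"linear":[0.01,0.06,-0.097],"twist":-0.053},
  {"grip":0,"linear":[0,0.06,-0.097],"twist":-0.053},
  {"grip":0,"linear":[-0.01,0.06,-0.097],"twist":-0.053},
  {"grip":0,"linear":[-0.02,0.06,-0.095],"twist":-0.053},
])

```text
clock: 13.4
eef_pos: [0.4163, -0.2229, 0.1959]
tool_rot: [0.207, -0.676, 0.68, -0.195]
ft_force: [0.3, 0.4, 0.4]
grip_width: 0.0854
```

Request:
move_arm([
  {"grip":0,"linear":[-0.03,0.06,-0.092],"twist":-0.053},
  {"grip":0,"linear":[-0.04,0.06,-0.09],"twist":-0.053},
  {"grip":0,"linear":[-0.05,0.06,-0.083],"twist":-0.053},
  {"grip":0,"linear":[-0.04,0.04,-0.05],"twist":-0.03},
  {"grip":0,"linear":[0,0,0],"twist":0},
])

```text
clock: 13.9
eef_pos: [0.3927, -0.1487, 0.1454]
tool_rot: [-0.339, 0.626, -0.623, 0.323]
ft_force: [0.0, 0.7, 0.4]
grip_width: 0.0855
```

```bash
python3 look.py wrist w6; python3 ball.py w6 .429 -.122 .015 .015; cat > hd.py <<'E'
# handle direction: bright points between 30 and 90 mm from ball centre, z .008-.025 ; hd.py file x y
import sys; from h import *
D=np.load(sys.argv[1]+'.npz');P=D['P'];c=np.array([float(a) for a in sys.argv[2:4]])
d=P[...,:2]-c; r=np.linalg.norm(d,axis=2); m=(D['d']>0)&(r>.025)&(r<.09)&(P[...,2]>.008)&(P[...,2]<.03)
m&=(d@np.array([.55,.83])<-.02)
Q=d[m]; a=np.degrees(np.arctan2(-Q[:,1],-Q[:,0])); print(len(a),'handle dir head->ball',np.percentile(a,[20,50,80]).round(1))
E
python3 hd.py w6 .428 -.123; python3 plan.py 1 0 .4285 -.122 .045 -28 |head -2
```

```text
wrist [ 0.433 -0.091  0.286] [-0.173 -0.233 -0.957]
(array([ 0.4267, -0.1246,  0.0141]), 1367, (np.float64(308.0), np.float64(140.0)))
871 handle dir head->ball [59.3 61.6 64.1]
t 13.9 at [ 0.3934 -0.1494  0.146 ] -34.2 w 0.0855 F [-0.   0.8 -0.6] dist [ 0.0351  0.0274 -0.101 ] dyaw 6.2 q [-0.35  0.16 -0.33  1.1  -0.01  1.82]
[-0.042, 0.101, 0.014] tw -0.011
```

Request:
move_arm([
  {"grip":0,"linear":[-0.05,0.13,0.018],"twist":-0.014},
  {"grip":0,"linear":[-0.06,0.15,0.02],"twist":-0.014},
  {"grip":0,"linear":[-0.055,0.14,0.018],"twist":-0.014},
  {"grip":0,"linear":[-0.03,0.07,0.01],"twist":-0.008},
  {"grip":0,"linear":[0,0,0],"twist":0},
])

```text
clock: 14.45
eef_pos: [0.4309, -0.129, 0.0474]
tool_rot: [0.365, -0.607, 0.611, -0.354]
ft_force: [0.1, -0.1, 1.0]
grip_width: 0.0854
```

```bash
python3 plan.py 1 0 .428 -.123 .005 -28 |head -2
```

```text
t 14.4 at [ 0.4309 -0.129   0.0474] -28.9 w 0.0854 F [ 0.1 -0.1  1. ] dist [-0.0029  0.006  -0.0424] dyaw 0.9 q [-0.28  0.32 -0.41  0.84 -0.02  1.8 ]
[-0.004, 0.042, -0.005] tw -0.002
```

Request:
move_arm([
  {"grip":0,"linear":[-0.01,0.06,-0.013],"twist":-0.004},
  {"grip":0,"linear":[-0.01,0.06,-0.013],"twist":-0.004},
  {"grip":0,"linear":[0,0.06,0],"twist":0},
  {"grip":0,"linear":[0,0.025,0],"twist":0},
  {"grip":0.4,"linear":[0,0,0],"twist":0},
])

```text
clock: 14.95
eef_pos: [0.4329, -0.1283, 0.0096]
tool_rot: [0.365, -0.603, 0.613, -0.358]
ft_force: [-0.4, 0.1, 0.1]
grip_width: 0.0729
```

```bash
python3 plan.py 1 0 .428 -.123 .005 -28 |head -2
```

```text
t 14.9 at [ 0.4329 -0.1283  0.0096] -28.5 w 0.0729 F [-0.4  0.1  0.1] dist [-0.0049  0.0053 -0.0046] dyaw 0.5 q [-0.28  0.38 -0.46  0.73 -0.02  1.79]
[-0.002, 0.005, -0.007] tw -0.001
```

Request:
move_arm([
  {"grip":0.3,"linear":[-0.005,0.015,-0.02],"twist":0},
  {"grip":0.4,"linear":[-0.005,0.01,-0.02],"twist":0},
  {"grip":0.4,"linear":[0,0,-0.005],"twist":0},
  {"grip":0.5,"linear":[0,0,0],"twist":0},
  {"grip":0.55,"linear":[0,0,0],"twist":0},
])

```text
clock: 15.45
eef_pos: [0.4272, -0.1231, 0.0067]
tool_rot: [0.363, -0.602, 0.614, -0.358]
ft_force: [-0.1, -0.0, 0.6]
grip_width: 0.0382
```

Request:
move_arm([
  {"grip":0.8,"linear":[0,0,0],"twist":0},
  {"grip":0.8,"linear":[0,0,0],"twist":0},
  {"grip":0.8,"linear":[0,0,0],"twist":0},
  {"grip":0.8,"linear":[0,0,0],"twist":0},
  {"grip":0.8,"linear":[0,0,0],"twist":0},
])

```text
clock: 15.95
eef_pos: [0.4276, -0.1232, 0.0072]
tool_rot: [0.363, -0.602, 0.615, -0.358]
ft_force: [-0.5, 0.1, 1.2]
grip_width: 0.0264
```

Request:
move_arm([
  {"grip":0.8,"linear":[0,-0.1,0],"twist":0},
  {"grip":0.8,"linear":[0,-0.24,0],"twist":0},
  {"grip":0.8,"linear":[0,-0.24,0],"twist":0},
  {"grip":0.8,"linear":[0,-0.24,0],"twist":0},
  {"grip":0.8,"linear":[0,-0.24,0],"twist":0},
])

```text
clock: 16.45
eef_pos: [0.4207, -0.117, 0.2173]
tool_rot: [0.368, -0.608, 0.608, -0.354]
ft_force: [1.3, -1.0, -1.0]
grip_width: 0.0266
```

Request:
move_arm([
  {"grip":0.75,"linear":[0,-0.06,0],"twist":0},
  {"grip":0.68,"linear":[0,0,0],"twist":0},
  {"grip":0.67,"linear":[0,0,0],"twist":0},
  {"grip":0.665,"linear":[0,0,0],"twist":0},
  {"grip":0.66,"linear":[0,0,0],"twist":0},
])

```text
clock: 16.95
eef_pos: [0.4231, -0.1174, 0.2336]
tool_rot: [0.366, -0.605, 0.611, -0.356]
ft_force: [-0.7, -0.0, -1.9]
grip_width: 0.0289
```

Request:
move_arm([
  {"grip":0.658,"linear":[0,0,0],"twist":0},
  {"grip":0.658,"linear":[0,0,0],"twist":0},
  {"grip":0.658,"linear":[0,0,0],"twist":0},
  {"grip":0.658,"linear":[0,0,0],"twist":0},
  {"grip":0.658,"linear":[0,0,0],"twist":0},
])

```text
clock: 17.45
eef_pos: [0.4211, -0.1167, 0.2297]
tool_rot: [0.368, -0.607, 0.608, -0.354]
ft_force: [-0.3, -0.5, -0.8]
grip_width: 0.0293
```

Request:
move_arm([
  {"grip":0.658,"linear":[0,0,0],"twist":0},
  {"grip":0.658,"linear":[0,0,0],"twist":0},
  {"grip":0.658,"linear":[0,0,0],"twist":0},
  {"grip":0.658,"linear":[0,0,0],"twist":0},
  {"grip":0.658,"linear":[0,0,0],"twist":0},
])

```text
clock: 17.95
eef_pos: [0.4214, -0.1167, 0.2301]
tool_rot: [0.368, -0.607, 0.609, -0.354]
ft_force: [0.9, 0.6, -1.4]
grip_width: 0.0291
```

```bash
python3 side.py a5 .0078; python3 plan.py 3 .75 .452 -.32 .24 -119 |awk 'NR%2==0||NR==1'
```

```text
side 93 angle from vertical (tool x +): [-26.5 -21.9 -17.6]
wrist 1476 angle from vertical (tool x +): [-18.  -13.8  -8.8]
w 0.029083884696688437
t 18.1 at [ 0.4213 -0.1168  0.2301] -28.6 w 0.0291 F [ 0.1  0.5 -1.2] dist [ 0.0307 -0.2032  0.0099] dyaw -90.4 q [-0.26  0.13 -0.14  1.32 -0.02  1.81]
[0.055, -0.003, 0.041] tw 0.053
[0.045, -0.003, 0.052] tw 0.053
[0.033, -0.003, 0.06] tw 0.053
[0.02, -0.003, 0.066] tw 0.053
[0.005, -0.003, 0.068] tw 0.053
[-0.009, -0.003, 0.068] tw 0.053
[-0.023, -0.003, 0.065] tw 0.053
[-0.036, -0.003, 0.058] tw 0.053
```

Request:
move_arm([
  {"grip":0.657,"linear":[0,0,0],"twist":0},
  {"grip":0.657,"linear":[0,0,0],"twist":0},
  {"grip":0.657,"linear":[0,0,0],"twist":0},
  {"grip":0.657,"linear":[0,0,0],"twist":0},
  {"grip":0.657,"linear":[0,0,0],"twist":0},
])

```text
clock: 18.55
eef_pos: [0.4212, -0.1169, 0.23]
tool_rot: [0.368, -0.607, 0.609, -0.354]
ft_force: [-0.1, -0.3, -1.8]
grip_width: 0.0295
```

Request:
move_arm([
  {"grip":0.657,"linear":[0,0,0],"twist":0},
  {"grip":0.657,"linear":[0,0,0],"twist":0},
  {"grip":0.657,"linear":[0,0,0],"twist":0},
  {"grip":0.657,"linear":[0,0,0],"twist":0},
  {"grip":0.657,"linear":[0,0,0],"twist":0},
])

```text
clock: 19.05
eef_pos: [0.4211, -0.117, 0.23]
tool_rot: [0.368, -0.607, 0.609, -0.354]
ft_force: [0.7, -0.1, -1.0]
grip_width: 0.0292
```

```bash
python3 side.py a6 .0078
```

```text
side 86 angle from vertical (tool x +): [-4.   1.3  5.6]
wrist 1203 angle from vertical (tool x +): [-7.8 -4.2  1.5]
w 0.029226170077795238
```

Request:
move_arm([
  {"grip":0.75,"linear":[0,0,0],"twist":0},
  {"grip":0.75,"linear":[0.05,0,0.04],"twist":0.05},
  {"grip":0.75,"linear":[0.055,0,0.045],"twist":0.06},
  {"grip":0.75,"linear":[0.045,0,0.052],"twist":0.06},
  {"grip":0.75,"linear":[0.035,0,0.06],"twist":0.06},
])

```text
clock: 19.65
eef_pos: [0.4292, -0.171, 0.2307]
tool_rot: [0.215, -0.673, 0.678, -0.202]
ft_force: [0.0, 1.0, -1.3]
grip_width: 0.0249
```

Request:
move_arm([
  {"grip":0.75,"linear":[0.025,0,0.065],"twist":0.06},
  {"grip":0.75,"linear":[0.015,0,0.067],"twist":0.06},
  {"grip":0.75,"linear":[0.005,0,0.068],"twist":0.06},
  {"grip":0.75,"linear":[0,0,0.068],"twist":0.06},
  {"grip":0.75,"linear":[-0.01,0,0.068],"twist":0.06},
])

```text
clock: 20.15
eef_pos: [0.4462, -0.2405, 0.231]
tool_rot: [-0.004, -0.703, 0.711, 0.016]
ft_force: [0.6, -0.0, -1.2]
grip_width: 0.0247
```

Request:
move_arm([
  {"grip":0.75,"linear":[-0.02,0,0.067],"twist":0.06},
  {"grip":0.75,"linear":[-0.03,0,0.065],"twist":0.05},
  {"grip":0.75,"linear":[-0.03,0,0.065],"twist":0.04},
  {"grip":0.75,"linear":[-0.02,0,0.05],"twist":0.02},
  {"grip":0.75,"linear":[0,0,0],"twist":0},
])

```text
clock: 20.65
eef_pos: [0.4572, -0.2962, 0.2305]
tool_rot: [-0.13, -0.689, 0.699, 0.141]
ft_force: [-0.3, 0.7, -1.1]
grip_width: 0.0249
```

```bash
python3 plan.py 1 .75 .459 -.324 .226 -119 |head -2
```

```text
t 20.6 at [ 0.4572 -0.2962  0.2305] -112.0 w 0.0249 F [-0.3  0.7 -1.1] dist [ 0.0018 -0.0278 -0.0045] dyaw -7.0 q [-0.56  0.34  0.13  1.38 -0.02  2.96]
[-0.012, 0.004, 0.025] tw 0.012
```

Request:
move_arm([
  {"grip":0.75,"linear":[-0.012,0,0.04],"twist":0.025},
  {"grip":0.75,"linear":[-0.015,0,0.04],"twist":0.025},
  {"grip":0.75,"linear":[-0.015,0,0.04],"twist":0.01},
  {"grip":0.75,"linear":[0,0,0.01],"twist":0},
  {"grip":0.75,"linear":[0,0,0],"twist":0},
])

```text
clock: 21.15
eef_pos: [0.4528, -0.3221, 0.2304]
tool_rot: [-0.17, -0.68, 0.689, 0.182]
ft_force: [1.0, -1.3, -1.5]
grip_width: 0.0245
```

```bash
python3 look.py wrist w7; cat > held.py <<'E'
import sys; from h import *; from ball import *
D=np.load(sys.argv[1]+'.npz'); R0=float(sys.argv[2]); P=D['P']; im=D['im'].astype(int); o=bot.get_obs(); p=np.array(o['eef_pos']); M=R.from_quat(o['tool_rot']).as_matrix()
L=(P-p)@M; m=(D['d']>0)&(np.linalg.norm(L-[0,-.01,0],axis=2)<.03)&(im[...,2]-im[...,0]>25)
Q=L[m]; c=np.array([0,-.01,0.])
for i in range(3):
    c=least_squares(lambda c:np.linalg.norm(Q-c,axis=1)-R0,c,loss='soft_l1',f_scale=.0007).x; Q=Q[np.abs(np.linalg.norm(Q-c,axis=1)-R0)<.003]
print('ball centre in tool frame',c.round(4),len(Q))
E
python3 held.py w7 .015;  python3 plan.py 1 .75 .515 -.3565 .222 -119 |head -2; cp pics/w7.png pics/w7v.png
```

```text
wrist [ 0.514 -0.354  0.371] [-0.257  0.122 -0.959]
ball centre in tool frame [0.0001 0.003  0.0014] 3830
t 21.2 at [ 0.4529 -0.322   0.2304] -118.8 w 0.0243 F [-0.1 -0.2 -1.5] dist [ 0.0621 -0.0345 -0.0084] dyaw -0.2 q [-0.61  0.36  0.17  1.39 -0.02  3.04]
[-0.071, 0.008, 0.0] tw 0.0
```

View pics/w7v.png

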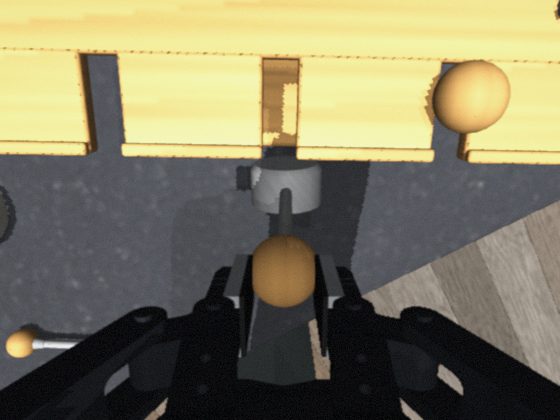

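Request:
move_arm([
  {"grip":0.712,"linear":[-0.06,0,0],"twist":0},
  {"grip":0.712,"linear":[-0.085,0,0],"twist":0},
  {"grip":0.712,"linear":[-0.085,0,0],"twist":0},
  {"grip":0.712,"linear":[-0.085,0,0],"twist":0},
  {"grip":0.712,"linear":[-0.025,0,0],"twist":0},
])

```text
clock: 21.7
eef_pos: [0.5137, -0.3527, 0.2304]
tool_rot: [-0.168, -0.681, 0.689, 0.18]
ft_force: [-0.5, 0.2, -1.9]
grip_width: 0.0245
```

```bash
python3 look.py wrist w8; python3 held.py w8 .015;  python3 plan.py 1 .75 .515 -.3565 .212 -119 |head -2
```

```text
wrist [ 0.575 -0.385  0.371] [-0.257  0.122 -0.959]
ball centre in tool frame [-0.      0.0028  0.0013] 3834
t 21.8 at [ 0.5137 -0.3527  0.2303] -118.5 w 0.0247 F [-0.   0.1 -1.5] dist [ 0.0013 -0.0038 -0.0183] dyaw -0.5 q [-0.59  0.5   0.39  1.47 -0.02  3.05]
[-0.003, 0.018, 0.003] tw 0.001
```

Request:
move_arm([
  {"grip":0.712,"linear":[-0.006,0.03,0.007],"twist":0},
  {"grip":0.712,"linear":[-0.006,0.035,0.006],"twist":0},
  {"grip":0.712,"linear":[0,0.02,0],"twist":0},
  {"grip":0.712,"linear":[0,0.005,0],"twist":0},
  {"grip":0.712,"linear":[0,0,0],"twist":0},
])

```text
clock: 22.25
eef_pos: [0.5118, -0.3547, 0.2103]
tool_rot: [-0.166, -0.682, 0.689, 0.181]
ft_force: [-0.5, -0.2, -0.7]
grip_width: 0.0249
```

Request:
move_arm([
  {"grip":0.68,"linear":[0,0,0],"twist":0},
  {"grip":0.65,"linear":[0,0,0],"twist":0},
  {"grip":0.6,"linear":[0,0,0],"twist":0},
  {"grip":0.5,"linear":[0,0,0],"twist":0},
  {"grip":0.45,"linear":[0,0,0],"twist":0},
])

```text
clock: 22.75
eef_pos: [0.5122, -0.3551, 0.2124]
tool_rot: [-0.168, -0.681, 0.689, 0.18]
ft_force: [1.8, -0.8, -0.2]
grip_width: 0.047
```

Request:
move_arm([
  {"grip":0.45,"linear":[0,0,0],"twist":0},
  {"grip":0.45,"linear":[0,-0.05,0],"twist":0},
  {"grip":0.45,"linear":[0,-0.15,0],"twist":0},
  {"grip":0.45,"linear":[0,-0.1,0],"twist":0},
  {"grip":0.3,"linear":[0.05,-0.05,0],"twist":0},
])

```text
clock: 23.25
eef_pos: [0.5042, -0.3493, 0.2839]
tool_rot: [-0.166, -0.682, 0.689, 0.181]
ft_force: [-0.2, 0.0, 0.1]
grip_width: 0.0592
```

```bash
python3 look.py wrist w9; python3 ball.py w9 .515 -.3565 .208 .015; python3 look.py top t3; python3 ball.py t3 .425 .015 .015 .015; python3 plan.py 4 .3 .4 .01 .15 -32
```

```text
wrist [ 0.566 -0.382  0.424] [-0.261  0.124 -0.957]
(array([ 0.5189, -0.3587,  0.2019]), 1165, (np.float64(281.0), np.float64(188.0)))
top [ 0.372 -0.037  1.232] [ 0.163  0.026 -0.986]
(array([0.4255, 0.0165, 0.0148]), 57, (np.float64(274.0), np.float64(258.0)))
t 23.4 at [ 0.5033 -0.349   0.285 ] -118.4 w 0.0599 F [-0.   0.   0.2] dist [-0.1033  0.359  -0.135 ] dyaw 86.4 q [-0.6   0.48  0.49  1.59 -0.02  3.04]
[0.065, 0.034, -0.067] tw -0.038
[0.06, 0.034, -0.071] tw -0.038
[0.055, 0.034, -0.076] tw -0.038
[0.049, 0.034, -0.08] tw -0.038
[0.043, 0.034, -0.083] tw -0.038
[0.036, 0.034, -0.086] tw -0.038
[0.03, 0.034, -0.089] tw -0.038
[0.023, 0.034, -0.091] tw -0.038
[0.016, 0.034, -0.092] tw -0.038
[0.009, 0.034, -0.093] tw -0.038
[0.002, 0.034, -0.093] tw -0.038
[-0.005, 0.034, -0.093] tw -0.038
[-0.012, 0.034, -0.093] tw -0.038
[-0.019, 0.034, -0.091] tw -0.038
[-0.026, 0.034, -0.09] tw -0.038
[-0.032, 0.034, -0.088] tw -0.038
[-0.039, 0.034, -0.085] tw -0.038
[-0.045, 0.034, -0.082] tw -0.038
[-0.051, 0.034, -0.078] tw -0.038
[-0.057, 0.034, -0.074] tw -0.038
```

View pics/w9.png

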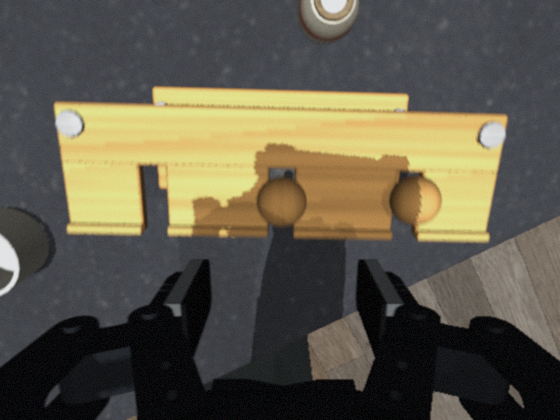

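Request:
move_arm([
  {"grip":0.2,"linear":[0.08,0,-0.067],"twist":-0.045},
  {"grip":0.1,"linear":[0.08,0,-0.08],"twist":-0.05},
  {"grip":0,"linear":[0.07,0.02,-0.09],"twist":-0.05},
  {"grip":0,"linear":[0.06,0.05,-0.1],"twist":-0.05},
  {"grip":0,"linear":[0.05,0.05,-0.11],"twist":-0.05},
])

```text
clock: 23.85
eef_pos: [0.4599, -0.241, 0.2572]
tool_rot: [0.011, -0.705, 0.709, 0.005]
ft_force: [-0.4, 0.2, -0.4]
grip_width: 0.0857
```

Request:
move_arm([
  {"grip":0,"linear":[0.04,0.05,-0.115],"twist":-0.05},
  {"grip":0,"linear":[0.03,0.05,-0.12],"twist":-0.05},
  {"grip":0,"linear":[0.015,0.05,-0.12],"twist":-0.05},
  {"grip":0,"linear":[0,0.05,-0.12],"twist":-0.05},
  {"grip":0,"linear":[-0.01,0.05,-0.12],"twist":-0.05},
])

```text
clock: 24.35
eef_pos: [0.4113, -0.1208, 0.2013]
tool_rot: [-0.194, 0.684, -0.681, 0.175]
ft_force: [1.5, 0.4, 0.7]
grip_width: 0.0853
```

Request:
move_arm([
  {"grip":0,"linear":[-0.02,0.05,-0.12],"twist":-0.05},
  {"grip":0,"linear":[-0.04,0.05,-0.12],"twist":-0.05},
  {"grip":0,"linear":[-0.05,0.05,-0.115],"twist":-0.05},
  {"grip":0,"linear":[-0.05,0.03,-0.08],"twist":-0.02},
  {"grip":0,"linear":[0,0,0],"twist":0},
])

```text
clock: 24.85
eef_pos: [0.3711, -0.0263, 0.1594]
tool_rot: [-0.315, 0.644, -0.633, 0.291]
ft_force: [-0.4, 0.2, -1.0]
grip_width: 0.0853
```

```bash
python3 look.py wrist w10; python3 ball.py w10 .4235 .0145 .015 .015; python3 hd.py w10 .424 .0145; python3 plan.py 1 0 .424 .0145 .045 -32 |head -2
```

```text
wrist [0.418 0.027 0.299] [-0.208 -0.212 -0.955]
(array([0.4235, 0.0132, 0.014 ]), 1346, (np.float64(312.0), np.float64(102.0)))
865 handle dir head->ball [55.6 58.  60.4]
t 24.9 at [ 0.3717 -0.027   0.1598] -39.3 w 0.0853 F [-0.1 -0.5  0.5] dist [ 0.0523  0.0415 -0.1148] dyaw 7.3 q [-0.07  0.07 -0.4   1.14 -0.    2.19]
[-0.065, 0.115, 0.014] tw -0.013
```

Request:
move_arm([
  {"grip":0,"linear":[-0.07,0.13,0.016],"twist":-0.016},
  {"grip":0,"linear":[-0.09,0.16,0.016],"twist":-0.016},
  {"grip":0,"linear":[-0.08,0.15,0.01],"twist":-0.016},
  {"grip":0,"linear":[-0.06,0.1,0.01],"twist":-0.01},
  {"grip":0,"linear":[0,0,0],"twist":0},
])

```text
clock: 25.4
eef_pos: [0.4177, 0.0117, 0.0488]
tool_rot: [-0.347, 0.624, -0.618, 0.329]
ft_force: [-0.2, -0.5, 0.7]
grip_width: 0.0858
```

```bash
python3 plan.py 1 0 .4245 .0145 .003 -32 |head -2
```

```text
t 25.4 at [0.4177 0.0117 0.0488] -32.9 w 0.0858 F [-0.2 -0.5  0.7] dist [ 0.0068  0.0028 -0.0458] dyaw 0.9 q [ 0.03  0.28 -0.47  0.85 -0.    2.17]
[-0.006, 0.046, 0.004] tw -0.002
```

Request:
move_arm([
  {"grip":0,"linear":[-0.012,0.06,0.01],"twist":-0.004},
  {"grip":0,"linear":[-0.012,0.07,0.01],"twist":-0.004},
  {"grip":0,"linear":[-0.006,0.06,0],"twist":0},
  {"grip":0.2,"linear":[0,0.035,0],"twist":0},
  {"grip":0.4,"linear":[0,0.005,0],"twist":0},
])

```text
clock: 25.9
eef_pos: [0.426, 0.0098, 0.0051]
tool_rot: [-0.348, 0.622, -0.618, 0.332]
ft_force: [-0.4, -0.4, 0.6]
grip_width: 0.059
```

```bash
python3 plan.py 1 0 .4245 .0145 .003 -32 |head -2
```

```text
t 25.9 at [0.426  0.0098 0.0051] -32.5 w 0.059 F [-0.4 -0.4  0.6] dist [-0.0015  0.0047 -0.0021] dyaw 0.5 q [ 0.03  0.36 -0.5   0.73 -0.01  2.16]
[-0.003, 0.002, -0.004] tw -0.001
```

Request:
move_arm([
  {"grip":0.4,"linear":[-0.01,0.01,-0.015],"twist":0},
  {"grip":0.4,"linear":[-0.006,0.005,-0.006],"twist":0},
  {"grip":0.5,"linear":[0,0,0],"twist":0},
  {"grip":0.6,"linear":[0,0,0],"twist":0},
  {"grip":0.8,"linear":[0,0,0],"twist":0},
])

```text
clock: 26.4
eef_pos: [0.4256, 0.0143, 0.0046]
tool_rot: [-0.347, 0.621, -0.619, 0.333]
ft_force: [-1.0, -0.6, 0.8]
grip_width: 0.0266
```

Request:
move_arm([
  {"grip":0.75,"linear":[0,0,0],"twist":0},
  {"grip":0.75,"linear":[0,0,0],"twist":0},
  {"grip":0.75,"linear":[0,0,0],"twist":0},
  {"grip":0.75,"linear":[0,0,0],"twist":0},
  {"grip":0.75,"linear":[0,-0.02,0],"twist":0},
])

```text
clock: 26.9
eef_pos: [0.4252, 0.0143, 0.0084]
tool_rot: [-0.347, 0.621, -0.619, 0.333]
ft_force: [-0.2, -0.0, -1.0]
grip_width: 0.0272
```

Request:
move_arm([
  {"grip":0.75,"linear":[0,-0.1,0],"twist":0},
  {"grip":0.75,"linear":[0,-0.24,0],"twist":0},
  {"grip":0.75,"linear":[0,-0.24,0],"twist":0},
  {"grip":0.75,"linear":[0,-0.24,0],"twist":0},
  {"grip":0.75,"linear":[0,-0.24,0],"twist":0},
])

```text
clock: 27.4
eef_pos: [0.4231, 0.0159, 0.2212]
tool_rot: [-0.353, 0.625, -0.615, 0.327]
ft_force: [1.0, 0.2, -1.2]
grip_width: 0.0267
```

```bash
python3 look.py wrist w11; python3 held.py w11 .015; python3 plan.py 1 0 .4245 .0145 .23 -32 |head -1
```

```text
wrist [0.464 0.075 0.361] [-0.184 -0.236 -0.954]
ball centre in tool frame [ 0.0043 -0.0011 -0.0049] 4654
t 27.4 at [0.4276 0.016  0.2294] -32.6 w 0.0269 F [3.6 0.4 4.6] dist [-0.0031 -0.0015  0.0006] dyaw 0.6 q [ 0.04  0.12 -0.15  1.33 -0.    2.18]
```

Request:
move_arm([
  {"grip":0.75,"linear":[0,0,0],"twist":0},
  {"grip":0.68,"linear":[0,0,0],"twist":0},
  {"grip":0.67,"linear":[0,0,0],"twist":0},
  {"grip":0.663,"linear":[0,0,0],"twist":0},
  {"grip":0.66,"linear":[0,0,0],"twist":0},
])

```text
clock: 27.95
eef_pos: [0.4263, 0.0159, 0.228]
tool_rot: [-0.349, 0.623, -0.617, 0.331]
ft_force: [-0.0, -0.5, -2.2]
grip_width: 0.0287
```

Request:
move_arm([
  {"grip":0.66,"linear":[0,0,0],"twist":0},
  {"grip":0.66,"linear":[0,0,0],"twist":0},
  {"grip":0.66,"linear":[0,0,0],"twist":0},
  {"grip":0.66,"linear":[0,0,0],"twist":0},
  {"grip":0.66,"linear":[0,0,0],"twist":0},
])

```text
clock: 28.45
eef_pos: [0.4248, 0.0159, 0.2251]
tool_rot: [-0.351, 0.624, -0.616, 0.329]
ft_force: [-1.0, 0.0, -0.2]
grip_width: 0.029
```

Request:
move_arm([
  {"grip":0.66,"linear":[0,0,0],"twist":0},
  {"grip":0.66,"linear":[0,0,0],"twist":0},
  {"grip":0.66,"linear":[0,0,0],"twist":0},
  {"grip":0.66,"linear":[0,0,0],"twist":0},
  {"grip":0.66,"linear":[0,0,0],"twist":0},
])

```text
clock: 28.95
eef_pos: [0.4249, 0.0159, 0.2255]
tool_rot: [-0.351, 0.624, -0.616, 0.329]
ft_force: [0.4, -0.1, -1.9]
grip_width: 0.0291
```

```bash
python3 side.py a7 .008; python3 look.py wrist w12; python3 held.py w12 .015; python3 plan.py 4 .75 .499 -.25 .235 -115 |awk 'NR%2==0||NR==1'
```

```text
side 79 angle from vertical (tool x +): [0.8 5.1 9.5]
wrist 617 angle from vertical (tool x +): [-0.5  2.8  4.8]
w 0.029139601651120905
wrist [0.465 0.075 0.366] [-0.177 -0.236 -0.956]
ball centre in tool frame [ 0.0007 -0.0058 -0.0013] 4506
t 29.1 at [0.425  0.016  0.2255] -32.6 w 0.0291 F [-0.9  0.  -0.9] dist [ 0.074  -0.266   0.0095] dyaw -82.4 q [ 0.04  0.12 -0.16  1.32 -0.    2.18]
[0.046, -0.002, 0.051] tw 0.036
[0.038, -0.002, 0.057] tw 0.036
[0.03, -0.002, 0.062] tw 0.036
[0.02, -0.002, 0.066] tw 0.036
[0.011, -0.002, 0.068] tw 0.036
[0.001, -0.002, 0.069] tw 0.036
[-0.009, -0.002, 0.068] tw 0.036
[-0.019, -0.002, 0.066] tw 0.036
[-0.028, -0.002, 0.063] tw 0.036
[-0.037, -0.002, 0.058] tw 0.036
```

Request:
move_arm([
  {"grip":0.69,"linear":[0,-0.01,0],"twist":0},
  {"grip":0.69,"linear":[0.05,-0.01,0.05],"twist":0.036},
  {"grip":0.69,"linear":[0.065,-0.005,0.075],"twist":0.05},
  {"grip":0.69,"linear":[0.06,-0.005,0.08],"twist":0.05},
  {"grip":0.69,"linear":[0.05,0,0.085],"twist":0.05},
])

```text
clock: 29.6
eef_pos: [0.4402, -0.0563, 0.2323]
tool_rot: [-0.228, 0.675, -0.671, 0.205]
ft_force: [0.1, -0.4, -1.2]
grip_width: 0.0276
```

Request:
move_arm([
  {"grip":0.69,"linear":[0.04,0,0.088],"twist":0.05},
  {"grip":0.69,"linear":[0.03,0,0.09],"twist":0.05},
  {"grip":0.69,"linear":[0.02,0,0.092],"twist":0.05},
  {"grip":0.69,"linear":[0.005,0,0.093],"twist":0.05},
  {"grip":0.69,"linear":[-0.005,0,0.093],"twist":0.05},
])

```text
clock: 30.1
eef_pos: [0.4617, -0.1525, 0.2329]
tool_rot: [0.046, -0.705, 0.707, -0.025]
ft_force: [0.4, 0.1, -0.3]
grip_width: 0.0276
```

Request:
move_arm([
  {"grip":0.69,"linear":[-0.02,0,0.092],"twist":0.05},
  {"grip":0.69,"linear":[-0.03,0,0.09],"twist":0.05},
  {"grip":0.69,"linear":[-0.04,0,0.085],"twist":0.04},
  {"grip":0.69,"linear":[-0.03,0,0.06],"twist":0.02},
  {"grip":0.69,"linear":[0,0,0],"twist":0},
])

```text
clock: 30.6
eef_pos: [0.4843, -0.2241, 0.2325]
tool_rot: [-0.073, -0.699, 0.705, 0.094]
ft_force: [0.0, 0.6, -1.0]
grip_width: 0.0273
```

```bash
look() { :; }; python3 look.py wrist w13; python3 held.py w13 .015; python3 plan.py 1 .75 .498 -.255 .225 -116 |head -2
```

```text
wrist [ 0.554 -0.24   0.372] [-0.294  0.057 -0.954]
ball centre in tool frame [ 0.0007 -0.0055  0.0016] 4428
t 30.6 at [ 0.4839 -0.2232  0.2325] -103.5 w 0.0273 F [-0.3 -0.3 -1.9] dist [ 0.0141 -0.0318 -0.0075] dyaw -12.5 q [-0.42  0.33  0.13  1.4  -0.02  2.95]
[-0.021, 0.007, 0.028] tw 0.022
```

Request:
move_arm([
  {"grip":0.69,"linear":[-0.025,0,0.035],"twist":0.02},
  {"grip":0.69,"linear":[-0.03,0.01,0.05],"twist":0.02},
  {"grip":0.69,"linear":[-0.03,0.01,0.05],"twist":0.015},
  {"grip":0.69,"linear":[-0.01,0,0.02],"twist":0},
  {"grip":0.69,"linear":[0,0,0],"twist":0},
])

```text
clock: 31.15
eef_pos: [0.4936, -0.2592, 0.2281]
tool_rot: [-0.112, -0.693, 0.7, 0.134]
ft_force: [-0.7, -0.1, -1.3]
grip_width: 0.0271
```

```bash
python3 - <<'E'
from plan import *
p,y,o=state(); ex=np.array([.866,-.5]);ey=np.array([.5,.866]); M=R.from_quat(o['tool_rot']).as_matrix()
b=p+M@[.0007,-.0055,.0008]; d=np.array([.554,-.2872])-b[:2]
print(p,y,'ball',b.round(4),'to go along slot',d@ex,'lateral y',d@ey,'in tool x,z:',d@M[:2,0]/.2,d@M[:2,2]/.2,'lateral only in tool:',(d@ey)*ey@M[:2,0]/.2,(d@ey)*ey@M[:2,2]/.2,'ex unit/tool',ex@M[:2,0],ex@M[:2,2],o['joint_pos'][5])
E
```

```text
[ 0.49361441 -0.25915672  0.22813201] -110.06111341153184 ball [ 0.4929 -0.2596  0.2337] to go along slot 0.06672706856547057 lateral y 0.006709621727668388 in tool x,z: -0.3343014737306919 0.02454220944585618 lateral only in tool: -0.0057745988850443734 -0.03304030033623452 ex unit/tool -0.9846443808886263 0.17258792020326186 3.0185040647405605
```

Request:
move_arm([
  {"grip":0.69,"linear":[0,0,-0.03],"twist":0},
  {"grip":0.69,"linear":[-0.04,0,0.0],"twist":0},
  {"grip":0.69,"linear":[-0.05,0,0.009],"twist":0},
  {"grip":0.69,"linear":[-0.05,0,0.009],"twist":0},
  {"grip":0.69,"linear":[-0.02,0,0.003],"twist":0},
])

```text
clock: 31.65
eef_pos: [0.5263, -0.2671, 0.2276]
tool_rot: [-0.112, -0.693, 0.699, 0.133]
ft_force: [-0.8, -0.3, -0.9]
grip_width: 0.0272
```

```bash
cat > s2.py <<'E'
from plan import *
p,y,o=state(); ex=np.array([.866,-.5]);ey=np.array([.5,.866]); M=R.from_quat(o['tool_rot']).as_matrix()
b=p+M@[.0007,-.0055,.0008]; d=np.array([.554,-.2872])-b[:2]
print(p,y,'ball',b.round(4),'to go along slot',d@ex,'lateral y',d@ey,'in tool x,z:',d@M[:2,0]/.2,d@M[:2,2]/.2, o['ft_force'],o['grip_width'])
E
python3 s2.py
```

```text
[ 0.52626685 -0.26709931  0.22764284] -109.94298549037117 ball [ 0.5255 -0.2676  0.2332] to go along slot 0.03447797348432656 lateral y -0.0027327799828422194 in tool x,z: -0.1673091029750279 0.0435569841530835 [-0.79188869 -0.26693261 -0.85624866] 0.027195703055485302
```

Request:
move_arm([
  {"grip":0.69,"linear":[-0.02,0,0.018],"twist":0},
  {"grip":0.69,"linear":[-0.05,0,0.012],"twist":0},
  {"grip":0.69,"linear":[-0.05,0,0.009],"twist":0},
  {"grip":0.69,"linear":[-0.04,0,0.007],"twist":0},
  {"grip":0.69,"linear":[-0.005,0,0],"twist":0},
])

```text
clock: 32.15
eef_pos: [0.5559, -0.2873, 0.2267]
tool_rot: [-0.111, -0.693, 0.7, 0.133]
ft_force: [-0.5, -0.7, -1.3]
grip_width: 0.0272
```

```bash
python3 s2.py
```

```text
[ 0.55585601 -0.28733966  0.22666237] -109.83702743075136 ball [ 0.5551 -0.2878  0.2322] to go along slot -0.0012716759455037943 lateral y 2.0725897756034886e-07 in tool x,z: 0.006256418228371263 -0.00112294292847508 [-0.54641994 -0.6593536  -1.27869275] 0.02722462908354782
```

Spot on. Lower 23 mm (TCP to ~0.204), release, lift.

Request:
move_arm([
  {"grip":0.69,"linear":[0.003,0.03,0],"twist":0},
  {"grip":0.69,"linear":[0,0.04,0],"twist":0},
  {"grip":0.69,"linear":[0,0.03,0],"twist":0},
  {"grip":0.69,"linear":[0,0.01,0],"twist":0},
  {"grip":0.69,"linear":[0,0,0],"twist":0},
])

```text
clock: 32.65
eef_pos: [0.5529, -0.2863, 0.2019]
tool_rot: [-0.11, -0.694, 0.699, 0.134]
ft_force: [0.3, 0.7, -1.0]
grip_width: 0.0273
```

Request:
move_arm([
  {"grip":0.66,"linear":[0,0,0],"twist":0},
  {"grip":0.64,"linear":[0,0,0],"twist":0},
  {"grip":0.6,"linear":[0,0,0],"twist":0},
  {"grip":0.5,"linear":[0,0,0],"twist":0},
  {"grip":0.45,"linear":[0,0,0],"twist":0},
])

```text
clock: 33.15
eef_pos: [0.5536, -0.2866, 0.2038]
tool_rot: [-0.111, -0.693, 0.7, 0.133]
ft_force: [0.1, 0.1, -0.1]
grip_width: 0.047
```

Request:
move_arm([
  {"grip":0.45,"linear":[0,0,0],"twist":0},
  {"grip":0.45,"linear":[0,-0.05,0],"twist":0},
  {"grip":0.45,"linear":[0,-0.15,0],"twist":0},
  {"grip":0.45,"linear":[0,-0.1,0],"twist":0},
  {"grip":0.3,"linear":[0.05,-0.05,0],"twist":0},
])

```text
clock: 33.65
eef_pos: [0.5458, -0.2826, 0.2757]
tool_rot: [-0.11, -0.694, 0.699, 0.134]
ft_force: [0.4, 0.0, 0.1]
grip_width: 0.0588
```

```bash
python3 look.py wrist w14; python3 plan.py 4 .3 .4 .2 .25 -86|awk 'NR%3==2||NR==1'; python3 look.py top t4; python3 -c "
import cv2,numpy as np
a=cv2.imread('pics/w14.png');b=cv2.resize(cv2.imread('pics/t4.png')[170:310,130:480],(560,224))
cv2.imwrite('pics/v11.png',np.vstack([a[:370],b]))"
```

```text
wrist [ 0.614 -0.306  0.415] [-0.289  0.089 -0.953]
t 33.7 at [ 0.5445 -0.2823  0.2781] -109.8 w 0.0598 F [0.2 0.8 1.5] dist [-0.1445  0.4823 -0.0281] dyaw 23.8 q [-0.47  0.49  0.49  1.6  -0.02  3.02]
[0.075, 0.007, -0.101] tw -0.01
[0.068, 0.007, -0.106] tw -0.01
[0.062, 0.007, -0.11] tw -0.01
[0.055, 0.007, -0.113] tw -0.01
[0.048, 0.007, -0.117] tw -0.01
[0.04, 0.007, -0.119] tw -0.01
[0.033, 0.007, -0.122] tw -0.01
top [ 0.372 -0.037  1.232] [ 0.163  0.026 -0.986]
```

View pics/v11.png

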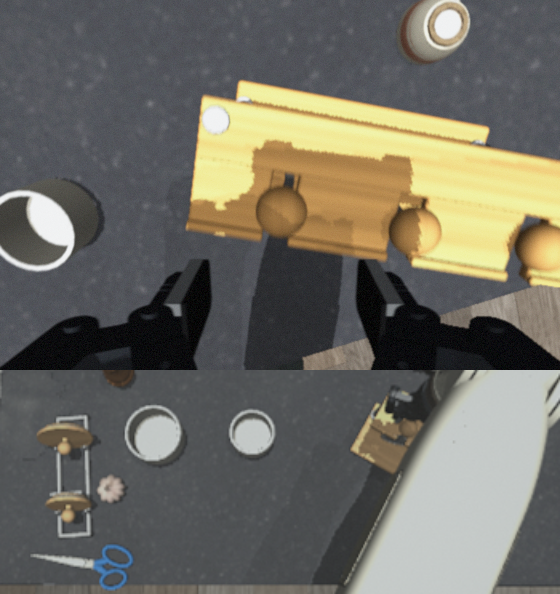

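```bash
sed -i 's/dy=(ty-y+180)%360-180/dy=(ty-y+180)%360-180\n    if len(sys.argv)>7: dy=ty-y/' plan.py; python3 plan.py 5 0 .47 .07 .30 94 L
```

```text
t 33.8 at [ 0.5448 -0.2824  0.2768] -109.8 w 0.06 F [-0.5 -0.5 -1. ] dist [-0.0748  0.3524  0.0232] dyaw 203.8 q [-0.47  0.49  0.49  1.6  -0.02  3.02]
[0.038, -0.005, -0.061] tw -0.071
[0.029, -0.005, -0.066] tw -0.071
[0.019, -0.005, -0.069] tw -0.071
[0.009, -0.005, -0.071] tw -0.071
[-0.001, -0.005, -0.072] tw -0.071
[-0.011, -0.005, -0.071] tw -0.071
[-0.021, -0.005, -0.069] tw -0.071
[-0.031, -0.005, -0.065] tw -0.071
[-0.04, -0.005, -0.06] tw -0.071
[-0.048, -0.005, -0.054] tw -0.071
[-0.055, -0.005, -0.047] tw -0.071
[-0.061, -0.005, -0.038] tw -0.071
[-0.066, -0.005, -0.029] tw -0.071
[-0.069, -0.005, -0.02] tw -0.071
[-0.071, -0.005, -0.01] tw -0.071
[-0.072, -0.005, 0.001] tw -0.071
[-0.071, -0.005, 0.011] tw -0.071
[-0.069, -0.005, 0.021] tw -0.071
[-0.065, -0.005, 0.03] tw -0.071
[-0.06, -0.005, 0.039] tw -0.071
[-0.054, -0.005, 0.047] tw -0.071
[-0.047, -0.005, 0.055] tw -0.071
[-0.039, -0.005, 0.061] tw -0.071
[-0.03, -0.005, 0.066] tw -0.071
[-0.02, -0.005, 0.069] tw -0.071
```

Request:
move_arm([
  {"grip":0.3,"linear":[0.06,-0.05,-0.04],"twist":-0.05},
  {"grip":0.3,"linear":[0.05,-0.02,-0.06],"twist":-0.071},
  {"grip":0.3,"linear":[0.03,0,-0.069],"twist":-0.071},
  {"grip":0.3,"linear":[0.009,0,-0.071],"twist":-0.071},
  {"grip":0.3,"linear":[0,0,-0.072],"twist":-0.071},
])

```text
clock: 34.25
eef_pos: [0.5161, -0.2129, 0.2877]
tool_rot: [-0.134, 0.699, -0.694, 0.107]
ft_force: [0.5, -0.1, 0.3]
grip_width: 0.0597
```

Request:
move_arm([
  {"grip":0.3,"linear":[-0.011,0,-0.071],"twist":-0.071},
  {"grip":0.3,"linear":[-0.021,0,-0.069],"twist":-0.071},
  {"grip":0.3,"linear":[-0.031,0,-0.065],"twist":-0.071},
  {"grip":0.3,"linear":[-0.04,0,-0.06],"twist":-0.071},
  {"grip":0.3,"linear":[-0.048,0,-0.054],"twist":-0.071},
])

```text
clock: 34.75
eef_pos: [0.4972, -0.1384, 0.2834]
tool_rot: [-0.378, 0.615, -0.596, 0.351]
ft_force: [0.3, -0.7, -0.9]
grip_width: 0.0599
```

Request:
move_arm([
  {"grip":0.3,"linear":[-0.055,0,-0.047],"twist":-0.071},
  {"grip":0.3,"linear":[-0.061,0,-0.038],"twist":-0.071},
  {"grip":0.3,"linear":[-0.066,0,-0.029],"twist":-0.071},
  {"grip":0.3,"linear":[-0.069,0,-0.02],"twist":-0.071},
  {"grip":0.3,"linear":[-0.071,0,-0.01],"twist":-0.071},
])

```text
clock: 35.25
eef_pos: [0.4759, -0.0648, 0.2794]
tool_rot: [0.57, -0.449, 0.417, -0.548]
ft_force: [0.1, -0.7, 0.0]
grip_width: 0.06
```

Request:
move_arm([
  {"grip":0.3,"linear":[-0.072,0,0],"twist":-0.071},
  {"grip":0.3,"linear":[-0.071,0,0.011],"twist":-0.071},
  {"grip":0.3,"linear":[-0.069,0,0.021],"twist":-0.071},
  {"grip":0.3,"linear":[-0.065,0,0.03],"twist":-0.071},
  {"grip":0.3,"linear":[-0.06,0,0.039],"twist":-0.071},
])

```text
clock: 35.75
eef_pos: [0.4524, 0.0075, 0.276]
tool_rot: [0.682, -0.223, 0.18, -0.673]
ft_force: [-0.2, 0.1, -0.5]
grip_width: 0.0596
```

Request:
move_arm([
  {"grip":0.3,"linear":[-0.054,0,0.047],"twist":-0.071},
  {"grip":0.3,"linear":[-0.047,0,0.055],"twist":-0.071},
  {"grip":0.3,"linear":[-0.03,0,0.04],"twist":-0.06},
  {"grip":0.3,"linear":[-0.01,0,0.01],"twist":-0.03},
  {"grip":0.3,"linear":[0,0,0],"twist":0},
])

```text
clock: 36.25
eef_pos: [0.4339, 0.0496, 0.2726]
tool_rot: [-0.706, 0.057, -0.007, 0.706]
ft_force: [-0.3, -0.9, 0.2]
grip_width: 0.0595
```

```bash
python3 plan.py 1 0 .47 .07 .30 94 |head -1; python3 look.py wrist w15; cat > can.py <<'E'
import sys; from h import *; from scipy.optimize import least_squares
D=np.load(sys.argv[1]+'.npz');P=D['P']
for n,c,z,ro in (('L',(.569,.160),.072,.053),('S',(.572,-.025),.060,.043)):
    m=(D['d']>0)&(abs(P[...,2]-z)<.004)&(np.linalg.norm(P[...,:2]-c,axis=2)<ro+.012); Q=P[m]
    if len(Q)<50: print(n,len(Q)); continue
    # ring: mid radius between mouth and outside
    s=least_squares(lambda q:np.hypot(Q[:,0]-q[0],Q[:,1]-q[1])-q[2],[*c,ro-.003],loss='soft_l1',f_scale=.001).x
    a=np.degrees(np.arctan2(Q[:,1]-s[1],Q[:,0]-s[0])); print(n,len(Q),s.round(4),Q[:,2].mean().round(4),np.histogram(a,8,(-180,180))[0])
E
python3 can.py w15; python3 can.py t1
```

```text
t 36.2 at [0.4339 0.0496 0.2726] 84.8 w 0.0595 F [-0.3 -0.9  0.2] dist [0.0361 0.0204 0.0274] dyaw 9.2 q [0.11 0.16 0.   1.49 0.01 0.2 ]
wrist [0.374 0.055 0.419] [ 0.202 -0.022 -0.979]
L 874 [0.5663 0.159  0.05  ] 0.0705 [ 68  91 194  14   0  79 209 219]
S 902 [ 0.5694 -0.0259  0.0399] 0.0587 [ 57   0  50 166 157 142 158 172]
L 197 [0.5698 0.1615 0.0499] 0.072 [25 25 24 26 23 25 26 23]
S 135 [ 0.5726 -0.0238  0.0399] 0.0602 [18 16 16 18 16 17 17 17]
```

```bash
python3 -c "
from plan import *
p,y,o=state(); M=R.from_quat(o['tool_rot']).as_matrix(); print(M.round(4), o['joint_pos'].round(3))
for q in ([-0.166,-0.682,0.689,0.181],[-.351,.624,-.616,.329],[-.134,.699,-.694,.107],[-.378,.615,-.596,.351],[.57,-.449,.417,-.548],[.682,-.223,.18,-.673]): print(R.from_quat(q).as_matrix()[:,1].round(3))
"
```

```text
[[ 0.9933 -0.0703  0.0912]
 [-0.0912  0.0041  0.9958]
 [-0.0704 -0.9975 -0.0023]] [0.105 0.156 0.004 1.488 0.011 0.196]
[-0.023 -0.004 -1.   ]
[-0.033 -0.005 -0.999]
[-0.039  0.    -0.999]
[-0.047  0.003 -0.999]
[-0.055  0.003 -0.998]
[-0.062  0.005 -0.998]
```

```bash
python3 - <<'E'
s=open('plan.py').read()
s=s.replace("a=np.radians(y+dy*k/n); d=(t-p)/n","d=(t-p)/n; v=(R.from_euler('z',dy*k/n,degrees=True)*R.from_quat(o['tool_rot'])).inv().apply(d)")
i=s.index("        print([round"); s=s[:i]+"        print((v/.2).round(3).tolist(),'tw',round(-np.radians(dy)/n/2,3))\n"
open('plan.py','w').write(s)
E
python3 plan.py 2 .3 .525 .325 .16 94
```

```text
t 36.3 at [0.434  0.0494 0.2726] 84.8 w 0.0599 F [-0.2  0.9  0.1] dist [ 0.091   0.2756 -0.1126] dyaw 9.2 q [0.11 0.16 0.   1.49 0.01 0.2 ]
[0.037, 0.054, 0.142] tw -0.008
[0.039, 0.053, 0.141] tw -0.008
[0.041, 0.053, 0.14] tw -0.008
[0.043, 0.053, 0.14] tw -0.008
[0.046, 0.053, 0.139] tw -0.008
[0.048, 0.053, 0.138] tw -0.008
[0.05, 0.053, 0.138] tw -0.008
[0.052, 0.052, 0.137] tw -0.008
[0.054, 0.052, 0.136] tw -0.008
[0.057, 0.052, 0.135] tw -0.008
```

Request:
move_arm([
  {"grip":0.3,"linear":[0.037,0.03,0.142],"twist":-0.008},
  {"grip":0.3,"linear":[0.039,0.04,0.141],"twist":-0.008},
  {"grip":0.3,"linear":[0.041,0.05,0.14],"twist":-0.008},
  {"grip":0.3,"linear":[0.043,0.06,0.14],"twist":-0.008},
  {"grip":0.3,"linear":[0.046,0.06,0.139],"twist":-0.008},
])

```text
clock: 36.8
eef_pos: [0.4824, 0.1866, 0.2207]
tool_rot: [-0.706, 0.033, 0.014, 0.708]
ft_force: [0.7, 0.2, -0.9]
grip_width: 0.0597
```

Request:
move_arm([
  {"grip":0.3,"linear":[0.048,0.06,0.138],"twist":-0.008},
  {"grip":0.3,"linear":[0.05,0.06,0.138],"twist":-0.008},
  {"grip":0.3,"linear":[0.052,0.06,0.137],"twist":-0.008},
  {"grip":0.3,"linear":[0.05,0.04,0.1],"twist":-0.008},
  {"grip":0.3,"linear":[0,0,0],"twist":0},
])

```text
clock: 37.3
eef_pos: [0.5206, 0.2934, 0.1667]
tool_rot: [-0.706, 0.014, 0.037, 0.707]
ft_force: [1.0, -0.2, -0.7]
grip_width: 0.0594
```

```bash
python3 look.py wrist w16; cat > knob.py <<'E'
import sys; from h import *; from scipy.optimize import least_squares
def fit(f,c0,R0=.013):
    D=np.load(f+'.npz');P=D['P'];im=D['im'].astype(int)
    m=(D['d']>0)&(np.linalg.norm(P-c0,axis=2)<.02)&(im[...,2]-im[...,0]>25); Q=P[m]; c=np.array(c0)
    for i in range(4):
        c=least_squares(lambda c:np.linalg.norm(Q-c,axis=1)-R0,c,loss='soft_l1',f_scale=.0007).x; Q=P[m][np.abs(np.linalg.norm(P[m]-c,axis=1)-R0)<.002]
    return c.round(4),len(Q)
print('L',fit(sys.argv[1],(.541,.328,.061))); print('S',fit(sys.argv[1],(.415,.321,.050)))
E
python3 knob.py w16; python3 knob.py t1; python3 knob.py t4; python3 can.py w16; python3 plan.py 1 .3 .5395 .328 .11 94|head -2; python3 can.py t4
```

```text
wrist [0.46  0.291 0.313] [ 0.201  0.008 -0.98 ]
L (array([0.5401, 0.3282, 0.0605]), 1119)
S (array([0.414 , 0.3188, 0.0489]), 1326)
L (array([0.5427, 0.3301, 0.0616]), 47)
S (array([0.4167, 0.3213, 0.051 ]), 53)
L (array([0.5436, 0.3309, 0.0621]), 51)
S (array([0.4173, 0.3217, 0.0501]), 54)
L 2647 [0.5667 0.1608 0.0497] 0.0708 [494 541 559  37   0   9 487 520]
S 0
t 37.4 at [0.5202 0.2922 0.1672] 91.9 w 0.06 F [-0.3  0.9  0.4] dist [ 0.0193  0.0358 -0.0572] dyaw 2.1 q [0.49 0.52 0.24 1.36 0.03 0.46]
[0.025, 0.056, 0.035] tw -0.004
L 189 [0.5698 0.1615 0.05  ] 0.072 [21 25 22 23 25 25 24 24]
S 142 [ 0.5726 -0.0239  0.0399] 0.06 [20 18 19 20 16 14 19 16]
```

View pics/w16.png

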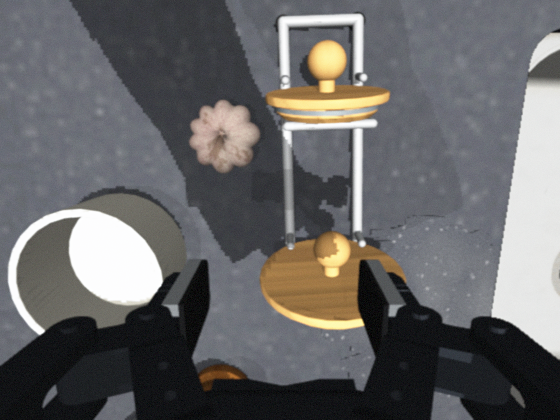

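Request:
move_arm([
  {"grip":0.35,"linear":[0.025,0.05,0.04],"twist":-0.004},
  {"grip":0.35,"linear":[0.027,0.06,0.05],"twist":-0.004},
  {"grip":0.35,"linear":[0.027,0.06,0.05],"twist":-0.004},
  {"grip":0.35,"linear":[0.02,0.04,0.03],"twist":0},
  {"grip":0.35,"linear":[0,0,0],"twist":0},
])

```text
clock: 37.85
eef_pos: [0.5368, 0.3265, 0.121]
tool_rot: [-0.706, 0.007, 0.044, 0.707]
ft_force: [-0.0, 1.2, 0.3]
grip_width: 0.0553
```

```bash
python3 plan.py 1 .3 .5405 .3293 .048 94|head -2
```

```text
t 37.9 at [0.5368 0.3265 0.121 ] 93.0 w 0.0553 F [-0.   1.2  0.3] dist [ 0.0037  0.0028 -0.073 ] dyaw 1.0 q [0.53 0.61 0.27 1.3  0.04 0.48]
[0.009, 0.073, 0.002] tw -0.002
```

Request:
move_arm([
  {"grip":0.35,"linear":[0.015,0.08,0.003],"twist":-0.002},
  {"grip":0.35,"linear":[0.015,0.09,0.003],"twist":-0.002},
  {"grip":0.35,"linear":[0.01,0.09,0.003],"twist":-0.002},
  {"grip":0.35,"linear":[0.005,0.08,0],"twist":0},
  {"grip":0.35,"linear":[0,0.01,0],"twist":0},
])

```text
clock: 38.35
eef_pos: [0.542, 0.3289, 0.0498]
tool_rot: [-0.705, 0.002, 0.047, 0.707]
ft_force: [-0.5, 0.4, 0.6]
grip_width: 0.0558
```

```bash
python3 plan.py 1 .3 .5405 .3293 .048 94|head -2
```

```text
t 38.4 at [0.542  0.3289 0.0498] 93.7 w 0.0558 F [-0.5  0.4  0.6] dist [-0.0015  0.0004 -0.0018] dyaw 0.3 q [0.53 0.67 0.19 1.15 0.04 0.46]
[-0.001, 0.002, 0.0] tw -0.001
```

Request:
move_arm([
  {"grip":0.5,"linear":[-0.008,0.01,0],"twist":0},
  {"grip":0.6,"linear":[0,0,0],"twist":0},
  {"grip":0.75,"linear":[0,0,0],"twist":0},
  {"grip":0.75,"linear":[0,0,0],"twist":0},
  {"grip":0.75,"linear":[0,0,0],"twist":0},
])

```text
clock: 38.85
eef_pos: [0.5408, 0.3287, 0.0505]
tool_rot: [-0.705, 0.001, 0.047, 0.707]
ft_force: [-0.6, -0.4, -2.4]
grip_width: 0.0228
```

Request:
move_arm([
  {"grip":0.75,"linear":[0,0,0],"twist":0},
  {"grip":0.75,"linear":[0,0,0],"twist":0},
  {"grip":0.75,"linear":[0,0,0],"twist":0},
  {"grip":0.75,"linear":[0,0,0],"twist":0},
  {"grip":0.75,"linear":[0,0,0],"twist":0},
])

```text
clock: 39.35
eef_pos: [0.5407, 0.3287, 0.0503]
tool_rot: [-0.705, 0.002, 0.047, 0.707]
ft_force: [0.2, -0.1, -1.8]
grip_width: 0.0227
```

```bash
python3 plan.py 2 .3 .567 .332 .173 94|head -2
```

```text
t 39.4 at [0.5407 0.3287 0.0503] 93.7 w 0.0227 F [ 0.2 -0.1 -1.8] dist [0.0263 0.0033 0.1227] dyaw 0.3 q [0.53 0.67 0.19 1.15 0.04 0.46]
[0.009, -0.062, 0.001] tw -0.0
```

Request:
move_arm([
  {"grip":0.75,"linear":[0.005,-0.035,0],"twist":0},
  {"grip":0.75,"linear":[0.009,-0.062,0],"twist":0},
  {"grip":0.75,"linear":[0.009,-0.062,0],"twist":0},
  {"grip":0.75,"linear":[0.009,-0.062,0],"twist":0},
  {"grip":0.75,"linear":[0.009,-0.062,0],"twist":0},
])

```text
clock: 39.85
eef_pos: [0.5524, 0.3287, 0.1089]
tool_rot: [-0.706, 0.002, 0.048, 0.707]
ft_force: [-0.4, 0.4, -2.7]
grip_width: 0.0227
```

Request:
move_arm([
  {"grip":0.75,"linear":[0.009,-0.062,0],"twist":0},
  {"grip":0.75,"linear":[0.009,-0.08,0],"twist":0},
  {"grip":0.75,"linear":[0.009,-0.1,0],"twist":0},
  {"grip":0.75,"linear":[0.009,-0.1,0],"twist":0},
  {"grip":0.75,"linear":[0,-0.05,0],"twist":0},
])

```text
clock: 40.35
eef_pos: [0.5675, 0.3296, 0.1961]
tool_rot: [-0.705, 0.001, 0.046, 0.708]
ft_force: [0.8, 0.7, -3.1]
grip_width: 0.0229
```

```bash
python3 plan.py 3 .3 .565 .1607 .19 94|awk 'NR%4==2||NR==1'; python3 look.py wrist w17; python3 held.py w17 .013
```

```text
t 40.4 at [0.5675 0.3296 0.1961] 93.6 w 0.0229 F [ 0.8  0.7 -3.1] dist [-0.0025 -0.1689 -0.0061] dyaw 0.4 q [0.51 0.63 0.5  1.5  0.03 0.45]
[-0.004, 0.002, -0.056] tw -0.0
[-0.004, 0.002, -0.056] tw -0.0
[-0.004, 0.002, -0.056] tw -0.0
[-0.005, 0.002, -0.056] tw -0.0
wrist [0.506 0.325 0.342] [ 0.207  0.018 -0.978]
ball centre in tool frame [ 0.0079 -0.019  -0.0004] 3127
```

Request:
move_arm([
  {"grip":0.75,"linear":[-0.004,0,-0.06],"twist":0},
  {"grip":0.75,"linear":[-0.004,0,-0.13],"twist":0},
  {"grip":0.75,"linear":[-0.004,0,-0.2],"twist":0},
  {"grip":0.75,"linear":[-0.004,0,-0.2],"twist":0},
  {"grip":0.75,"linear":[-0.004,0,-0.15],"twist":0},
])

```text
clock: 40.9
eef_pos: [0.5708, 0.1789, 0.1929]
tool_rot: [-0.705, -0.002, 0.049, 0.708]
ft_force: [-0.3, -1.0, -2.2]
grip_width: 0.0227
```

Request:
move_arm([
  {"grip":0.75,"linear":[0,0,-0.06],"twist":0},
  {"grip":0.72,"linear":[0,0,0],"twist":0},
  {"grip":0.71,"linear":[0,0,0],"twist":0},
  {"grip":0.706,"linear":[0,0,0],"twist":0},
  {"grip":0.703,"linear":[0,0,0],"twist":0},
])

```text
clock: 41.4
eef_pos: [0.5694, 0.1626, 0.1902]
tool_rot: [-0.705, 0.002, 0.05, 0.707]
ft_force: [-1.3, -1.5, -1.9]
grip_width: 0.0254
```

Request:
move_arm([
  {"grip":0.703,"linear":[0,0,0],"twist":0},
  {"grip":0.703,"linear":[0,0,0],"twist":0},
  {"grip":0.702,"linear":[0,0,0],"twist":0},
  {"grip":0.702,"linear":[0,0,0],"twist":0},
  {"grip":0.702,"linear":[0,0,0],"twist":0},
])

```text
clock: 41.9
eef_pos: [0.5692, 0.1661, 0.1899]
tool_rot: [-0.705, 0.0, 0.051, 0.707]
ft_force: [-0.3, 0.4, -3.3]
grip_width: 0.0252
```

```bash
cat > lid.py <<'E'
# plane fit of the held lid's visible wood near the TCP: normal in world, from side+wrist clouds
import sys; from h import *
o=bot.get_obs(); p=np.array(o['eef_pos']); print('tcp',p.round(4),'w',round(float(o['grip_width']),4),'F',np.round(o['ft_force'],1))
for n in ('side','wrist'):
    im,d,K,T=cam(n); P=cloud(d,K,T); cv2.imwrite('pics/%s_%s.png'%(sys.argv[1],n),im); I=im.astype(int)
    m=(d>0)&(np.linalg.norm(P-p,axis=2)<.085)&(I[...,2]-I[...,0]>35)&(np.linalg.norm(P-p-[0,0,.011],axis=2)>.019); Q=P[m]
    if len(Q)<30: print(n,len(Q)); continue
    best=0; rng=np.random.default_rng(0)
    for i in range(300):
        a=Q[rng.choice(len(Q),3,False)]; v=np.cross(a[1]-a[0],a[2]-a[0]); v/=np.linalg.norm(v)+1e-12
        k=abs((Q-a[0])@v)<.0015
        if k.sum()>best: best=k.sum(); B=k
    q=Q[B]; c=q.mean(0); v=np.linalg.svd(q-c)[2][2]; v*=np.sign(v[2]); c2=(q.max(0)+q.min(0))/2
    (cx,cy),r=cv2.minEnclosingCircle((q[:,:2]*1000).astype(np.float32))
    print(n,len(Q),best,'normal',v.round(3),'tilt deg',np.degrees(np.arccos(v[2])).round(1),'circle',round(cx,1),round(cy,1),round(r,1),'z',c[2].round(4))
E
python3 lid.py b1
```

```text
bash:  3076 Killed                     python3 lid.py b1
```

```bash
sed -i 's/np.linalg.svd(q-c)/np.linalg.svd(q-c,full_matrices=False)/' lid.py; python3 lid.py b2
```

```text
tcp [0.5693 0.166  0.1899] w 0.0252 F [ 0.5  0.4 -2.4]
side 829 505 normal [-0.107 -0.014  0.994] tilt deg 6.2 circle 571.5 167.2 52.9 z 0.1726
wrist 25113 24228 normal [-0.194 -0.018  0.981] tilt deg 11.2 circle 573.2 166.2 51.6 z 0.167
```

Request:
move_arm([
  {"grip":0.703,"linear":[0,0,0],"twist":0},
  {"grip":0.703,"linear":[0,0,0],"twist":0},
  {"grip":0.703,"linear":[0,0,0],"twist":0},
  {"grip":0.703,"linear":[0,0,0],"twist":0},
  {"grip":0.703,"linear":[0,0,0],"twist":0},
])

```text
clock: 42.6
eef_pos: [0.5708, 0.1659, 0.1924]
tool_rot: [-0.705, -0.002, 0.049, 0.708]
ft_force: [-0.8, 0.5, 0.5]
grip_width: 0.0254
```

```bash
python3 lid.py b3;  python3 -c "
import cv2,numpy as np
a=cv2.resize(cv2.imread('pics/b3_side.png')[190:310,210:350],(560,480));b=cv2.imread('pics/b3_wrist.png')[180:];b=cv2.resize(b,(240,103))
o=np.zeros((480,800,3),np.uint8);o[:,:560]=a;o[:103,560:]=b;cv2.imwrite('pics/v13.png',o)"
```

```text
tcp [0.5708 0.1659 0.1924] w 0.0254 F [-0.8  0.5  0.5]
side 43 28 normal [0.158 0.201 0.967] tilt deg 14.8 circle 571.2 167.0 12.5 z 0.1116
wrist 896 515 normal [-0.112  0.155  0.982] tilt deg 11.0 circle 570.4 163.1 9.6 z 0.1117
```

View pics/v13.png

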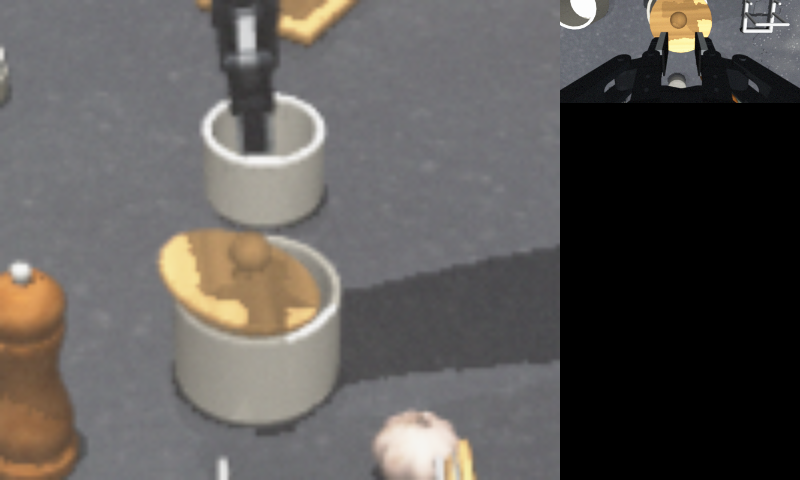

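Request:
move_arm([
  {"grip":0.6,"linear":[-0.02,-0.08,0],"twist":0},
  {"grip":0.5,"linear":[-0.08,-0.12,0],"twist":0},
  {"grip":0.5,"linear":[-0.1,-0.05,0],"twist":0},
  {"grip":0.5,"linear":[-0.08,0,0],"twist":0},
  {"grip":0.5,"linear":[0,0,0],"twist":0},
])

```text
clock: 43.2
eef_pos: [0.5168, 0.1615, 0.2468]
tool_rot: [-0.705, -0.001, 0.05, 0.708]
ft_force: [-0.1, -0.2, -1.1]
grip_width: 0.0427
```

```bash
cat > lid2.py <<'E'
# lid resting near (x,y): plane of flange top + knob;  lid2.py x y z0 flangeR
import sys; from h import *; from scipy.optimize import least_squares
c0=np.array([float(v) for v in sys.argv[2:5]]); fr=float(sys.argv[5])
for n in ('wrist','top','side'):
    im,d,K,T=cam(n); P=cloud(d,K,T); cv2.imwrite('pics/%s_%s.png'%(sys.argv[1],n),im); I=im.astype(int)
    m=(d>0)&(np.linalg.norm(P-c0,axis=2)<fr+.02)&(I[...,2]-I[...,0]>25); Q=P[m]
    if len(Q)<40: print(n,len(Q)); continue
    best=0; rng=np.random.default_rng(0)
    for i in range(400):
        a=Q[rng.choice(len(Q),3,False)]; v=np.cross(a[1]-a[0],a[2]-a[0]); v/=np.linalg.norm(v)+1e-12
        k=abs((Q-a[0])@v)<.0015
        if k.sum()>best: best=k.sum(); B=k
    q=Q[B]; c=q.mean(0); v=np.linalg.svd(q-c,full_matrices=False)[2][2]; v*=np.sign(v[2])
    (cx,cy),r=cv2.minEnclosingCircle((q[:,:2]*1000).astype(np.float32))
    h=(Q-c)@v; kq=Q[(h>.008)&(h<.04)]
    kc=kq.mean(0) if len(kq) else c
    for i in range(3):
        if len(kq)>10: kc=least_squares(lambda s:np.linalg.norm(kq-s,axis=1)-.013,kc,loss='soft_l1',f_scale=.0007).x
    print(n,len(Q),best,'normal',v.round(3),'tilt',np.degrees(np.arccos(v[2])).round(1),'circle',round(cx,1),round(cy,1),round(r,1),'z',c[2].round(4),'z range',q[:,2].min().round(4),q[:,2].max().round(4),'knob',kc.round(4),len(kq))
E
python3 lid2.py b4 .57 .165 .08 .052; python3 plan.py 1 0 .57 .165 .2 | head -1
```

```text
wrist 10556 9313 normal [-0.274 -0.132  0.953] tilt 17.7 circle 577.9 165.0 51.5 z 0.0828 z range 0.0658 0.0992 knob [0.5719 0.1618 0.1007] 783
top 441 222 normal [-0.301 -0.139  0.943] tilt 19.4 circle 578.9 166.4 50.6 z 0.0857 z range 0.0661 0.1011 knob [0.5738 0.1644 0.1042] 12
side 825 461 normal [-0.276 -0.125  0.953] tilt 17.6 circle 577.7 167.5 53.2 z 0.0859 z range 0.0686 0.1015 knob [0.5724 0.161  0.1024] 83
t 43.4 at [0.5184 0.1616 0.2457] 94.1 w 0.0426 F [-0.  -0.8 -0.2] dist [ 0.0516  0.0034 -0.0457] dyaw 0.0 q [0.29 0.38 0.23 1.49 0.02 0.22]
```

Request:
move_arm([
  {"grip":0.45,"linear":[0.07,0.06,0.002],"twist":0},
  {"grip":0.45,"linear":[0.09,0.1,0.002],"twist":0},
  {"grip":0.45,"linear":[0.09,0.13,0],"twist":0},
  {"grip":0.45,"linear":[0.04,0.13,0],"twist":0},
  {"grip":0.45,"linear":[0,0.02,0],"twist":0},
])

```text
clock: 43.85
eef_pos: [0.5759, 0.167, 0.1495]
tool_rot: [-0.705, -0.001, 0.048, 0.708]
ft_force: [-0.7, -0.4, -0.9]
grip_width: 0.047
```

```bash
 python3 plan.py 1 0 .5725 .1625 .094 94| head -2
```

```text
t 43.9 at [0.5759 0.167  0.1495] 94.0 w 0.047 F [-0.7 -0.4 -0.9] dist [-0.0034 -0.0045 -0.0555] dyaw -0.0 q [0.27 0.53 0.22 1.32 0.02 0.2 ]
[-0.0, 0.056, -0.005] tw 0.0
```

Request:
move_arm([
  {"grip":0.45,"linear":[0,0.06,-0.012],"twist":0},
  {"grip":0.45,"linear":[0,0.08,-0.012],"twist":0},
  {"grip":0.45,"linear":[0,0.08,0],"twist":0},
  {"grip":0.45,"linear":[0,0.05,0],"twist":0},
  {"grip":0.45,"linear":[0,0,0],"twist":0},
])

```text
clock: 44.35
eef_pos: [0.5736, 0.162, 0.0935]
tool_rot: [-0.705, -0.0, 0.049, 0.708]
ft_force: [-0.3, -1.0, -0.0]
grip_width: 0.0469
```

```bash
 python3 plan.py 1 0 .5725 .1625 .093 94| head -2
```

```text
t 44.4 at [0.5736 0.162  0.0935] 94.0 w 0.0469 F [-0.3 -1.  -0. ] dist [-0.0011  0.0005 -0.0005] dyaw 0.0 q [0.27 0.57 0.13 1.2  0.02 0.2 ]
[-0.001, 0.001, 0.001] tw -0.0
```

Request:
move_arm([
  {"grip":0.6,"linear":[0,0,0],"twist":0},
  {"grip":0.75,"linear":[0,0,0],"twist":0},
  {"grip":0.75,"linear":[0,0,0],"twist":0},
  {"grip":0.75,"linear":[0,0,0],"twist":0},
  {"grip":0.75,"linear":[0,0,0],"twist":0},
])

```text
clock: 44.85
eef_pos: [0.5747, 0.1625, 0.0959]
tool_rot: [-0.705, -0.001, 0.048, 0.708]
ft_force: [-0.2, 0.3, -2.5]
grip_width: 0.0225
```

Request:
move_arm([
  {"grip":0.75,"linear":[0,-0.03,0],"twist":0},
  {"grip":0.75,"linear":[0,-0.05,0],"twist":0},
  {"grip":0.75,"linear":[0,-0.05,0],"twist":0},
  {"grip":0.75,"linear":[0,-0.02,0],"twist":0},
  {"grip":0.75,"linear":[0,0,0],"twist":0},
])

```text
clock: 45.35
eef_pos: [0.5774, 0.1625, 0.1293]
tool_rot: [-0.705, -0.002, 0.048, 0.708]
ft_force: [0.1, -0.5, -2.7]
grip_width: 0.023
```

```bash
python3 lid2.py b5 .573 .164 .11 .052; python3 plan.py 1 0 .57 .165 .2 | head -1
```

```text
wrist 29322 24969 normal [-0.27  -0.132  0.954] tilt 17.5 circle 581.0 165.3 51.7 z 0.1144 z range 0.1004 0.1315 knob [0.5751 0.1623 0.1351] 3553
top 192 102 normal [-0.264 -0.141  0.954] tilt 17.4 circle 582.4 150.0 46.4 z 0.1098 z range 0.1027 0.1283 knob [0.5699 0.1563 0.1451] 4
side 711 475 normal [-0.269 -0.136  0.953] tilt 17.5 circle 580.3 166.7 53.0 z 0.12 z range 0.1024 0.1351 knob [0.5704 0.1678 0.139 ] 7
t 45.5 at [0.5766 0.1623 0.128 ] 94.0 w 0.0228 F [ 1.2 -0.6 -3.6] dist [-0.0066  0.0027  0.072 ] dyaw 0.0 q [0.26 0.55 0.19 1.28 0.02 0.19]
```

Request:
move_arm([
  {"grip":0.75,"linear":[-0.02,0.01,-0.006],"twist":0},
  {"grip":0.75,"linear":[-0.018,0.02,-0.006],"twist":0},
  {"grip":0.75,"linear":[-0.005,0.015,0],"twist":0},
  {"grip":0.75,"linear":[0,0,0],"twist":0},
  {"grip":0.74,"linear":[0,0,0],"twist":0},
])

```text
clock: 46.0
eef_pos: [0.5649, 0.1585, 0.1168]
tool_rot: [-0.705, 0.001, 0.05, 0.707]
ft_force: [-0.5, 0.0, -3.1]
grip_width: 0.0226
```

Request:
move_arm([
  {"grip":0.73,"linear":[0,0,0],"twist":0},
  {"grip":0.72,"linear":[0,0,0],"twist":0},
  {"grip":0.715,"linear":[0,0,0],"twist":0},
  {"grip":0.712,"linear":[0,0,0],"twist":0},
  {"grip":0.71,"linear":[0,0,0],"twist":0},
])

```text
clock: 46.5
eef_pos: [0.5654, 0.1588, 0.117]
tool_rot: [-0.705, 0.0, 0.05, 0.707]
ft_force: [0.5, 0.0, -2.9]
grip_width: 0.0248
```

```bash
python3 lid2.py b6 .57 .162 .105 .052; python3 plan.py 1 0 .568 .160 .11 | head -2
```

```text
wrist 30283 25794 normal [-0.233 -0.129  0.964] tilt 15.4 circle 567.9 161.2 51.8 z 0.1027 z range 0.0897 0.1186 knob [0.5633 0.1585 0.123 ] 3675
top 187 96 normal [-0.225 -0.079  0.971] tilt 13.8 circle 570.1 146.1 47.1 z 0.0984 z range 0.0909 0.1134 knob [0.558  0.1527 0.1309] 4
side 709 447 normal [-0.242 -0.126  0.962] tilt 15.8 circle 567.6 162.0 52.4 z 0.1079 z range 0.0925 0.1218 knob [0.5546 0.1695 0.1306] 10
t 46.6 at [0.5654 0.1587 0.117 ] 94.0 w 0.0246 F [ 0.3 -0.1 -2.2] dist [ 0.0026  0.0013 -0.007 ] dyaw 0.0 q [0.26 0.53 0.14 1.24 0.02 0.19]
[0.003, 0.007, 0.001] tw -0.0
```

Request:
move_arm([
  {"grip":0.709,"linear":[0.013,0,0.006],"twist":0},
  {"grip":0.709,"linear":[0,0,0],"twist":0},
  {"grip":0.708,"linear":[0,0,0],"twist":0},
  {"grip":0.708,"linear":[0,0,0],"twist":0},
  {"grip":0.708,"linear":[0,0,0],"twist":0},
])

```text
clock: 47.15
eef_pos: [0.5682, 0.1603, 0.1168]
tool_rot: [-0.705, 0.0, 0.05, 0.707]
ft_force: [0.7, 0.2, -2.8]
grip_width: 0.025
```

```bash
python3 lid2.py b7 .57 .162 .105 .052|head -1; python3 plan.py 1 0 .568 .160 .11 | head -2
```

```text
wrist 30368 25905 normal [-0.225 -0.129  0.966] tilt 15.0 circle 569.5 162.3 51.6 z 0.1025 z range 0.0899 0.1178 knob [0.5661 0.16   0.1228] 3658
t 47.3 at [0.5682 0.1603 0.1168] 94.0 w 0.0249 F [-0.1  0.6 -3.4] dist [-0.0002 -0.0003 -0.0068] dyaw 0.0 q [0.26 0.54 0.15 1.24 0.02 0.19]
[0.0, 0.007, -0.0] tw -0.0
```

Request:
move_arm([
  {"grip":0.75,"linear":[0,0,0],"twist":0},
  {"grip":0.75,"linear":[0,-0.08,0],"twist":0},
  {"grip":0.75,"linear":[0,-0.1,0],"twist":0},
  {"grip":0.75,"linear":[-0.1,0,-0.03],"twist":0},
  {"grip":0.75,"linear":[-0.15,0,-0.04],"twist":0},
])

```text
clock: 47.8
eef_pos: [0.5237, 0.1433, 0.1561]
tool_rot: [-0.705, -0.0, 0.049, 0.707]
ft_force: [0.3, -0.6, -1.7]
grip_width: 0.0226
```

Request:
move_arm([
  {"grip":0.75,"linear":[-0.2,0.0,-0.05],"twist":0},
  {"grip":0.75,"linear":[-0.18,0.05,-0.05],"twist":0},
  {"grip":0.75,"linear":[-0.05,0.12,-0.02],"twist":0},
  {"grip":0.75,"linear":[0,0.12,0],"twist":0},
  {"grip":0.75,"linear":[0,0.02,0],"twist":0},
])

```text
clock: 48.3
eef_pos: [0.4303, 0.1115, 0.1017]
tool_rot: [-0.705, -0.002, 0.047, 0.708]
ft_force: [0.8, 1.0, -2.7]
grip_width: 0.0224
```

```bash
python3 plan.py 1 0 .43 .12 .042 | head -2
```

```text
t 48.3 at [0.4303 0.1115 0.1017] 94.0 w 0.0224 F [ 0.8  1.  -2.7] dist [-0.0003  0.0085 -0.0597] dyaw 0.0 q [ 0.24  0.28 -0.3   1.05  0.02  0.17]
[0.004, 0.06, 0.008] tw -0.0
```

Request:
move_arm([
  {"grip":0.75,"linear":[0,0.08,0],"twist":0},
  {"grip":0.75,"linear":[0,0.1,0],"twist":0},
  {"grip":0.75,"linear":[0,0.08,0],"twist":0},
  {"grip":0.75,"linear":[0,0.03,0],"twist":0},
  {"grip":0.75,"linear":[0,0,0],"twist":0},
])

```text
clock: 48.8
eef_pos: [0.4311, 0.1129, 0.0457]
tool_rot: [-0.704, -0.004, 0.045, 0.709]
ft_force: [0.7, 0.0, -2.2]
grip_width: 0.0224
```

Request:
move_arm([
  {"grip":0.715,"linear":[0,0,0],"twist":0},
  {"grip":0.708,"linear":[0,0,0],"twist":0},
  {"grip":0.7,"linear":[0,0,0],"twist":0},
  {"grip":0.68,"linear":[0,0,0],"twist":0},
  {"grip":0.55,"linear":[0,0,0],"twist":0},
])

```text
clock: 49.3
eef_pos: [0.4354, 0.114, 0.0498]
tool_rot: [-0.704, -0.007, 0.042, 0.709]
ft_force: [0.1, 0.3, 0.4]
grip_width: 0.0383
```

```bash
python3 lid2.py b8 .432 .112 .025 .052; python3 plan.py 1 0 .43 .112 .024 | head -2
```

```text
wrist 28365 24704 normal [0.    0.001 1.   ] tilt 0.1 circle 431.2 113.9 51.9 z 0.0151 z range 0.0135 0.0166 knob [0.4314 0.1139 0.0341] 2695
top 224 104 normal [-0.012 -0.146  0.989] tilt 8.5 circle 433.4 102.1 49.0 z 0.0166 z range 0.0116 0.0194 knob [0.4237 0.0707 0.0238] 1
side 799 422 normal [-0.014  0.003  1.   ] tilt 0.8 circle 431.6 115.3 52.3 z 0.0171 z range 0.0147 0.0192 knob [0.4314 0.1135 0.0387] 27
t 49.5 at [0.4351 0.114  0.0495] 94.0 w 0.0387 F [-0.5 -0.1  0.5] dist [-0.0051 -0.002  -0.0255] dyaw 0.0 q [ 0.24  0.35 -0.37  0.9   0.02  0.17]
[-0.004, 0.026, -0.002] tw -0.0
```

Request:
move_arm([
  {"grip":0.5,"linear":[-0.01,0.03,0],"twist":0},
  {"grip":0.5,"linear":[-0.008,0.05,0],"twist":0},
  {"grip":0.5,"linear":[0,0.04,0],"twist":0},
  {"grip":0.5,"linear":[0,0.005,0],"twist":0},
  {"grip":0.5,"linear":[0,0,0],"twist":0},
])

```text
clock: 49.95
eef_pos: [0.4289, 0.1136, 0.0219]
tool_rot: [-0.704, -0.007, 0.043, 0.709]
ft_force: [-0.4, 0.1, -0.3]
grip_width: 0.0429
```

```bash
python3 plan.py 1 0 .432 .1145 .025 | head -2; python3 look.py wrist w18; python3 held.py w18 .013
```

```text
t 50.0 at [0.4289 0.1136 0.0219] 94.0 w 0.0429 F [-0.4  0.1 -0.3] dist [0.0031 0.0009 0.0031] dyaw 0.0 q [ 0.25  0.38 -0.41  0.83  0.02  0.18]
[0.003, -0.003, 0.001] tw -0.0
wrist [0.366 0.108 0.167] [ 0.221  0.023 -0.975]
ball centre in tool frame [-0.007  -0.0042 -0.0003] 2005
```

Request:
move_arm([
  {"grip":0.55,"linear":[0.014,-0.014,0.003],"twist":0},
  {"grip":0.6,"linear":[0,0,0],"twist":0},
  {"grip":0.75,"linear":[0,0,0],"twist":0},
  {"grip":0.75,"linear":[0,0,0],"twist":0},
  {"grip":0.75,"linear":[0,0,0],"twist":0},
])

```text
clock: 50.5
eef_pos: [0.4324, 0.1144, 0.0254]
tool_rot: [-0.704, -0.007, 0.043, 0.709]
ft_force: [0.2, 0.1, -1.9]
grip_width: 0.0225
```

```bash
python3 plan.py 1 0 .432 .1145 .14 | head -2; python3 lid2.py b9 .432 .112 .025 .052 | head -1
```

```text
t 50.5 at [0.4324 0.1144 0.0254] 94.0 w 0.0225 F [ 0.2  0.1 -1.9] dist [-4.000e-04  1.000e-04  1.146e-01] dyaw 0.0 q [ 0.25  0.38 -0.4   0.84  0.02  0.18]
[-0.006, -0.114, 0.001] tw -0.0
wrist 32160 27392 normal [0.    0.001 1.   ] tilt 0.1 circle 431.4 114.1 52.0 z 0.0151 z range 0.0134 0.0167 knob [0.4314 0.1142 0.0341] 3732
```

Request:
move_arm([
  {"grip":0.75,"linear":[0,-0.08,0],"twist":0},
  {"grip":0.75,"linear":[-0.01,-0.15,0],"twist":0},
  {"grip":0.75,"linear":[-0.01,-0.15,0],"twist":0},
  {"grip":0.75,"linear":[-0.01,-0.15,0],"twist":0},
  {"grip":0.75,"linear":[0,-0.05,0],"twist":0},
])

```text
clock: 51.15
eef_pos: [0.4287, 0.1125, 0.1413]
tool_rot: [-0.705, -0.003, 0.046, 0.708]
ft_force: [0.4, 0.1, -3.3]
grip_width: 0.0225
```

Request:
move_arm([
  {"grip":0.75,"linear":[0.1,0,0.04],"twist":0},
  {"grip":0.75,"linear":[0.16,0,0.06],"twist":0},
  {"grip":0.75,"linear":[0.18,0,0.07],"twist":0},
  {"grip":0.75,"linear":[0.15,0,0.06],"twist":0},
  {"grip":0.75,"linear":[0,0,0],"twist":0},
])

```text
clock: 51.65
eef_pos: [0.5454, 0.1677, 0.1309]
tool_rot: [-0.705, -0.002, 0.047, 0.708]
ft_force: [-1.6, -0.1, -2.1]
grip_width: 0.0224
```

```bash
python3 plan.py 1 0 .5675 .1602 .12 94| head -2; python3 lid2.py b10 .562 .16 .13 .052 | head -1
```

```text
t 51.6 at [0.5454 0.1677 0.1309] 93.9 w 0.0224 F [-1.6 -0.1 -2.1] dist [ 0.0221 -0.0075 -0.0109] dyaw 0.1 q [0.29 0.48 0.09 1.24 0.02 0.22]
[0.022, 0.009, -0.009] tw -0.0
wrist 31705 27268 normal [0.009 0.003 1.   ] tilt 0.6 circle 544.4 167.4 52.0 z 0.1206 z range 0.1183 0.1225 knob [0.5446 0.1675 0.1394] 3702
```

Request:
move_arm([
  {"grip":0.75,"linear":[0.035,0.01,-0.014],"twist":0},
  {"grip":0.75,"linear":[0.04,0.015,-0.016],"twist":0},
  {"grip":0.75,"linear":[0.025,0.015,-0.012],"twist":0},
  {"grip":0.75,"linear":[0.005,0.005,0],"twist":0},
  {"grip":0.75,"linear":[0,0,0],"twist":0},
])

```text
clock: 52.3
eef_pos: [0.561, 0.1562, 0.12]
tool_rot: [-0.705, 0.001, 0.048, 0.707]
ft_force: [0.6, 0.5, -3.2]
grip_width: 0.0222
```

```bash
python3 plan.py 1 0 .5675 .1602 .105 94| head -2
```

```text
t 52.3 at [0.561  0.1562 0.12  ] 93.8 w 0.0222 F [ 0.6  0.5 -3.2] dist [ 0.0065  0.004  -0.015 ] dyaw 0.2 q [0.26 0.52 0.12 1.24 0.02 0.2 ]
[0.008, 0.015, 0.003] tw -0.0
```

Request:
move_arm([
  {"grip":0.75,"linear":[0.02,0.015,0.01],"twist":0},
  {"grip":0.75,"linear":[0.013,0.02,0.007],"twist":0},
  {"grip":0.75,"linear":[0.003,0.02,0],"twist":0},
  {"grip":0.75,"linear":[0,0.005,0],"twist":0},
  {"grip":0.75,"linear":[0,0,0],"twist":0},
])

```text
clock: 52.8
eef_pos: [0.5674, 0.1607, 0.1066]
tool_rot: [-0.705, 0.001, 0.048, 0.707]
ft_force: [-0.4, -0.9, -2.4]
grip_width: 0.0222
```

```bash
python3 plan.py 1 0 .5675 .1602 .0875 94| head -2
```

```text
t 52.8 at [0.5674 0.1607 0.1066] 93.8 w 0.0222 F [-0.4 -0.9 -2.4] dist [ 0.0001 -0.0005 -0.0191] dyaw 0.2 q [0.27 0.55 0.13 1.22 0.02 0.2 ]
[0.001, 0.019, -0.001] tw -0.0
```

Request:
move_arm([
  {"grip":0.75,"linear":[0.001,0.02,-0.002],"twist":0},
  {"grip":0.75,"linear":[0.001,0.022,0],"twist":0},
  {"grip":0.75,"linear":[0.001,0.022,0],"twist":0},
  {"grip":0.75,"linear":[0.001,0.02,0],"twist":0},
  {"grip":0.75,"linear":[0,0,0],"twist":0},
])

```text
clock: 53.3
eef_pos: [0.5673, 0.1604, 0.0886]
tool_rot: [-0.705, 0.001, 0.048, 0.707]
ft_force: [0.5, -0.9, -2.5]
grip_width: 0.0225
```

```bash
python3 plan.py 1 0 .5675 .1602 .0875 94| head -2
```

```text
t 53.3 at [0.5673 0.1604 0.0886] 93.8 w 0.0225 F [ 0.5 -0.9 -2.5] dist [ 0.0002 -0.0002 -0.0011] dyaw 0.2 q [0.27 0.56 0.1  1.18 0.02 0.2 ]
[0.0, 0.001, -0.0] tw -0.0
```

Plug went in without contact force. Release, back up, check.

Request:
move_arm([
  {"grip":0.72,"linear":[0,0.005,0],"twist":0},
  {"grip":0.7,"linear":[0,0,0],"twist":0},
  {"grip":0.65,"linear":[0,0,0],"twist":0},
  {"grip":0.5,"linear":[0,0,0],"twist":0},
  {"grip":0.45,"linear":[0,0,0],"twist":0},
])

```text
clock: 53.8
eef_pos: [0.568, 0.1607, 0.089]
tool_rot: [-0.705, -0.0, 0.047, 0.708]
ft_force: [0.5, -0.1, 0.4]
grip_width: 0.0469
```

Request:
move_arm([
  {"grip":0.45,"linear":[0,-0.06,0],"twist":0},
  {"grip":0.45,"linear":[0,-0.15,0],"twist":0},
  {"grip":0.4,"linear":[0,-0.15,0],"twist":0},
  {"grip":0.35,"linear":[-0.1,-0.05,0.05],"twist":0},
  {"grip":0.35,"linear":[-0.1,0,0.1],"twist":0},
])

```text
clock: 54.3
eef_pos: [0.5338, 0.1867, 0.1804]
tool_rot: [-0.705, 0.0, 0.044, 0.708]
ft_force: [-0.5, 1.4, -0.2]
grip_width: 0.0549
```

```bash
python3 lid2.py b11 .57 .161 .08 .052; python3 plan.py 2 .35 .405 .31 .15 94
```

```text
wrist 14920 12772 normal [-0.     0.001  1.   ] tilt 0.1 circle 565.9 160.1 52.0 z 0.0771 z range 0.0756 0.0788 knob [0.5663 0.1602 0.096 ] 1269
top 658 319 normal [-0.019 -0.027  0.999] tilt 1.9 circle 567.7 161.4 51.3 z 0.0786 z range 0.0761 0.0818 knob [0.5694 0.1511 0.1019] 5
side 936 500 normal [-0.01  -0.001  1.   ] tilt 0.6 circle 565.2 161.1 53.0 z 0.0789 z range 0.0769 0.0808 knob [0.5661 0.1596 0.0985] 86
t 54.5 at [0.5323 0.188  0.1792] 93.8 w 0.0559 F [ 0.   0.2 -0.5] dist [-0.1273  0.122  -0.0292] dyaw 0.2 q [0.33 0.44 0.16 1.34 0.02 0.26]
[-0.058, 0.019, 0.065] tw -0.0
[-0.058, 0.019, 0.065] tw -0.0
[-0.058, 0.019, 0.065] tw -0.0
[-0.058, 0.019, 0.065] tw -0.0
[-0.058, 0.019, 0.065] tw -0.0
[-0.058, 0.019, 0.065] tw -0.0
[-0.058, 0.019, 0.065] tw -0.0
[-0.058, 0.019, 0.065] tw -0.0
[-0.058, 0.019, 0.065] tw -0.0
[-0.058, 0.019, 0.065] tw -0.0
```

Request:
move_arm([
  {"grip":0.4,"linear":[-0.05,0,0.06],"twist":0},
  {"grip":0.45,"linear":[-0.09,0,0.1],"twist":0},
  {"grip":0.5,"linear":[-0.11,0,0.12],"twist":0},
  {"grip":0.5,"linear":[-0.11,0.02,0.12],"twist":0},
  {"grip":0.5,"linear":[-0.1,0.04,0.12],"twist":0},
])

```text
clock: 54.95
eef_pos: [0.4337, 0.2868, 0.1746]
tool_rot: [-0.705, 0.002, 0.042, 0.708]
ft_force: [0.3, 0.0, -0.2]
grip_width: 0.0426
```

Request:
move_arm([
  {"grip":0.5,"linear":[-0.08,0.05,0.1],"twist":0},
  {"grip":0.5,"linear":[-0.03,0.08,0.03],"twist":0},
  {"grip":0.5,"linear":[0,0.08,0],"twist":0},
  {"grip":0.5,"linear":[0,0.03,0],"twist":0},
  {"grip":0.5,"linear":[0,0,0],"twist":0},
])

```text
clock: 55.45
eef_pos: [0.4018, 0.3163, 0.1268]
tool_rot: [-0.705, 0.001, 0.045, 0.708]
ft_force: [0.4, -0.6, -0.1]
grip_width: 0.043
```

```bash
python3 plan.py 1 .5 .4145 .3195 .09 94|head -2; python3 look.py wrist w19; python3 knob.py w19 2>/dev/null|tail -1
```

```text
t 55.5 at [0.4018 0.3163 0.1268] 93.6 w 0.043 F [ 0.4 -0.6 -0.1] dist [ 0.0127  0.0032 -0.0368] dyaw 0.4 q [ 0.64  0.37 -0.1   1.15  0.04  0.58]
[0.015, 0.036, 0.002] tw -0.001
wrist [0.341 0.312 0.273] [ 0.208  0.018 -0.978]
S (array([0.414 , 0.3188, 0.0489]), 1405)
```

Request:
move_arm([
  {"grip":0.5,"linear":[0.025,0.04,0.006],"twist":-0.002},
  {"grip":0.5,"linear":[0.03,0.06,0.007],"twist":-0.002},
  {"grip":0.5,"linear":[0.02,0.06,0.003],"twist":0},
  {"grip":0.5,"linear":[0.003,0.04,0],"twist":0},
  {"grip":0.5,"linear":[0,0,0],"twist":0},
])

```text
clock: 56.0
eef_pos: [0.4187, 0.321, 0.0842]
tool_rot: [-0.704, -0.003, 0.046, 0.709]
ft_force: [-0.7, -1.0, 0.2]
grip_width: 0.0429
```

```bash
python3 plan.py 1 .5 .4145 .3195 .0385 94|head -2
```

```text
t 56.0 at [0.4187 0.321  0.0842] 93.9 w 0.0429 F [-0.7 -1.   0.2] dist [-0.0042 -0.0015 -0.0457] dyaw 0.1 q [ 0.63  0.44 -0.12  1.06  0.04  0.56]
[-0.002, 0.046, -0.002] tw -0.0
```

Request:
move_arm([
  {"grip":0.5,"linear":[-0.006,0.05,-0.004],"twist":0},
  {"grip":0.5,"linear":[-0.004,0.07,-0.004],"twist":0},
  {"grip":0.5,"linear":[0,0.07,0],"twist":0},
  {"grip":0.5,"linear":[0,0.035,0],"twist":0},
  {"grip":0.5,"linear":[0,0,0],"twist":0},
])

```text
clock: 56.5
eef_pos: [0.4133, 0.3189, 0.0363]
tool_rot: [-0.704, -0.002, 0.046, 0.709]
ft_force: [-0.3, -0.5, 0.0]
grip_width: 0.0425
```

```bash
python3 plan.py 1 .5 .4145 .3195 .0385 94|head -2
```

```text
t 56.5 at [0.4133 0.3189 0.0363] 93.9 w 0.0425 F [-0.3 -0.5  0. ] dist [0.0012 0.0006 0.0022] dyaw 0.1 q [ 0.63  0.48 -0.19  0.95  0.04  0.57]
[0.001, -0.002, 0.001] tw -0.0
```

Request:
move_arm([
  {"grip":0.6,"linear":[0.003,-0.005,0.002],"twist":0},
  {"grip":0.75,"linear":[0,0,0],"twist":0},
  {"grip":0.75,"linear":[0,0,0],"twist":0},
  {"grip":0.75,"linear":[0,0,0],"twist":0},
  {"grip":0.75,"linear":[0,0,0],"twist":0},
])

```text
clock: 57.0
eef_pos: [0.414, 0.3194, 0.0386]
tool_rot: [-0.704, -0.002, 0.046, 0.709]
ft_force: [-0.2, -0.6, -1.2]
grip_width: 0.0227
```

Request:
move_arm([
  {"grip":0.75,"linear":[0.005,-0.035,0],"twist":0},
  {"grip":0.75,"linear":[0.009,-0.062,0],"twist":0},
  {"grip":0.75,"linear":[0.009,-0.062,0],"twist":0},
  {"grip":0.75,"linear":[0.009,-0.062,0],"twist":0},
  {"grip":0.75,"linear":[0.009,-0.062,0],"twist":0},
])

```text
clock: 57.5
eef_pos: [0.4254, 0.3193, 0.0965]
tool_rot: [-0.704, -0.002, 0.046, 0.708]
ft_force: [0.4, 0.1, -1.9]
grip_width: 0.0228
```

Request:
move_arm([
  {"grip":0.75,"linear":[0.009,-0.062,0],"twist":0},
  {"grip":0.75,"linear":[0.009,-0.08,0],"twist":0},
  {"grip":0.75,"linear":[0.009,-0.1,0],"twist":0},
  {"grip":0.75,"linear":[0,-0.1,0],"twist":0},
  {"grip":0.75,"linear":[0,-0.03,0],"twist":0},
])

```text
clock: 58.0
eef_pos: [0.4378, 0.3203, 0.177]
tool_rot: [-0.703, -0.003, 0.045, 0.71]
ft_force: [0.1, -0.1, -1.6]
grip_width: 0.0225
```

```bash
python3 plan.py 2 .5 .42 .08 .15 94|head -2;python3 lid.py b12
```

```text
t 58.0 at [0.4378 0.3203 0.177 ] 93.9 w 0.0225 F [ 0.1 -0.1 -1.6] dist [-0.0178 -0.2403 -0.027 ] dyaw 0.1 q [0.61 0.39 0.07 1.29 0.04 0.54]
[-0.016, 0.013, -0.119] tw -0.0
tcp [0.4378 0.3203 0.177 ] w 0.0225 F [ 0.1 -0.1 -1.6]
side 222 64 normal [0.685 0.678 0.268] tilt deg 74.4 circle 466.1 350.2 16.8 z 0.2054
wrist 4324 4129 normal [-0.973 -0.065  0.221] tilt deg 77.3 circle 454.1 321.2 39.5 z 0.1964
```

Request:
move_arm([
  {"grip":0.75,"linear":[-0.02,0,-0.08],"twist":0},
  {"grip":0.75,"linear":[-0.02,0,-0.18],"twist":0},
  {"grip":0.75,"linear":[-0.02,0,-0.22],"twist":0},
  {"grip":0.75,"linear":[-0.02,0,-0.22],"twist":0},
  {"grip":0.75,"linear":[-0.02,0,-0.22],"twist":0},
])

```text
clock: 58.6
eef_pos: [0.4274, 0.134, 0.1687]
tool_rot: [-0.704, -0.005, 0.051, 0.709]
ft_force: [1.1, -0.6, -1.8]
grip_width: 0.0226
```

Request:
move_arm([
  {"grip":0.75,"linear":[-0.02,0.02,-0.15],"twist":0},
  {"grip":0.75,"linear":[0,0.1,-0.05],"twist":0},
  {"grip":0.75,"linear":[0,0.12,0],"twist":0},
  {"grip":0.75,"linear":[0,0.12,0],"twist":0},
  {"grip":0.75,"linear":[0,0.04,0],"twist":0},
])

```text
clock: 59.1
eef_pos: [0.417, 0.0857, 0.0831]
tool_rot: [-0.704, 0.0, 0.049, 0.708]
ft_force: [-0.6, -0.2, -1.6]
grip_width: 0.0226
```

```bash
python3 plan.py 1 .5 .42 .08 .052 94|head -2
```

```text
t 59.1 at [0.417  0.0857 0.0831] 94.0 w 0.0226 F [-0.6 -0.2 -1.6] dist [ 0.003  -0.0057 -0.0311] dyaw 0.0 q [ 0.19  0.28 -0.37  1.    0.02  0.12]
[0.005, 0.031, -0.006] tw -0.0
```

Lower to ~0.053 and slacken in small steps.

Request:
move_arm([
  {"grip":0.75,"linear":[0,0.05,0],"twist":0},
  {"grip":0.75,"linear":[0,0.06,0],"twist":0},
  {"grip":0.75,"linear":[0,0.03,0],"twist":0},
  {"grip":0.75,"linear":[0,0,0],"twist":0},
  {"grip":0.72,"linear":[0,0,0],"twist":0},
])

```text
clock: 59.6
eef_pos: [0.4139, 0.0864, 0.0527]
tool_rot: [-0.705, 0.001, 0.051, 0.708]
ft_force: [0.3, -0.1, -1.3]
grip_width: 0.0237
```

Request:
move_arm([
  {"grip":0.715,"linear":[0,0,0],"twist":0},
  {"grip":0.712,"linear":[0,0,0],"twist":0},
  {"grip":0.71,"linear":[0,0,0],"twist":0},
  {"grip":0.708,"linear":[0,0,0],"twist":0},
  {"grip":0.707,"linear":[0,0,0],"twist":0},
])

```text
clock: 60.1
eef_pos: [0.4162, 0.0871, 0.0549]
tool_rot: [-0.704, -0.001, 0.049, 0.708]
ft_force: [0.4, 0.1, -0.8]
grip_width: 0.0246
```

```bash
python3 lid.py b13
```

```text
tcp [0.4162 0.0871 0.0549] w 0.0246 F [ 0.4  0.1 -0.8]
side 367 208 normal [-0.41  -0.036  0.911] tilt deg 24.3 circle 423.8 90.1 42.8 z 0.052
wrist 16401 15845 normal [-0.134 -0.011  0.991] tilt deg 7.7 circle 418.3 87.1 41.6 z 0.0445
```

Request:
move_arm([
  {"grip":0.71,"linear":[0,0,0],"twist":0},
  {"grip":0.71,"linear":[0,0.02,0],"twist":0},
  {"grip":0.71,"linear":[0,0.03,0],"twist":0},
  {"grip":0.71,"linear":[0,0.02,0],"twist":0},
  {"grip":0.71,"linear":[0,0,0],"twist":0},
])

```text
clock: 60.7
eef_pos: [0.4146, 0.0869, 0.0393]
tool_rot: [-0.704, -0.001, 0.05, 0.708]
ft_force: [-0.4, 0.2, -1.5]
grip_width: 0.0247
```

```bash
python3 lid.py b14
```

```text
tcp [0.4146 0.0869 0.0393] w 0.0247 F [-0.4  0.2 -1.5]
side 416 230 normal [-0.129  0.008  0.992] tilt deg 7.4 circle 418.0 90.1 41.9 z 0.0323
wrist 16602 15915 normal [-0.125 -0.011  0.992] tilt deg 7.2 circle 416.3 87.1 41.8 z 0.029
```

Request:
move_arm([
  {"grip":0.71,"linear":[0,0.025,0],"twist":0},
  {"grip":0.71,"linear":[0,0.015,0],"twist":0},
  {"grip":0.7,"linear":[0,0,0],"twist":0},
  {"grip":0.68,"linear":[0,0,0],"twist":0},
  {"grip":0.55,"linear":[0,0,0],"twist":0},
])

```text
clock: 61.3
eef_pos: [0.4151, 0.0872, 0.0315]
tool_rot: [-0.704, -0.002, 0.049, 0.708]
ft_force: [0.0, -0.8, -0.3]
grip_width: 0.0381
```

Request:
move_arm([
  {"grip":0.5,"linear":[0,0,0],"twist":0},
  {"grip":0.5,"linear":[0,0,0],"twist":0},
  {"grip":0.5,"linear":[0,0,0],"twist":0},
  {"grip":0.5,"linear":[0,0,0],"twist":0},
  {"grip":0.5,"linear":[0,0,0],"twist":0},
])

```text
clock: 61.8
eef_pos: [0.4161, 0.0874, 0.0323]
tool_rot: [-0.704, -0.002, 0.048, 0.708]
ft_force: [-0.3, -0.1, -0.2]
grip_width: 0.0426
```

```bash
python3 lid2.py b15 .416 .088 .025 .042; python3 plan.py 1 .5 .4155 .0875 .025 94|head -2
```

```text
wrist 21630 17606 normal [-0.     0.001  1.   ] tilt 0.1 circle 414.6 87.2 41.9 z 0.0151 z range 0.0136 0.0167 knob [0.4148 0.087  0.034 ] 3457
top 71 36 normal [-0.    -0.054  0.999] tilt 3.1 circle 414.9 68.1 33.6 z 0.0166 z range 0.015 0.0178 knob [0.404  0.0631 0.0166] 0
side 461 224 normal [-0.006  0.007  1.   ] tilt 0.5 circle 414.8 88.7 43.1 z 0.0164 z range 0.0145 0.0181 knob [0.415  0.0986 0.0428] 16
t 62.0 at [0.416  0.0874 0.0323] 94.1 w 0.0429 F [-0.4 -0.6 -0.3] dist [-0.0005  0.0001 -0.0073] dyaw -0.1 q [ 0.2   0.34 -0.43  0.86  0.02  0.12]
[0.0, 0.007, 0.0] tw 0.0
```

Lid lies flat. Grip it: down 7 mm, close, lift.

Request:
move_arm([
  {"grip":0.5,"linear":[0,0.025,0],"twist":0},
  {"grip":0.5,"linear":[0,0.01,0],"twist":0},
  {"grip":0.6,"linear":[0,0,0],"twist":0},
  {"grip":0.75,"linear":[0,0,0],"twist":0},
  {"grip":0.75,"linear":[0,0,0],"twist":0},
])

```text
clock: 62.45
eef_pos: [0.4153, 0.0873, 0.0248]
tool_rot: [-0.704, -0.002, 0.048, 0.708]
ft_force: [-1.0, 0.5, 0.7]
grip_width: 0.0227
```

Request:
move_arm([
  {"grip":0.75,"linear":[0,0,0],"twist":0},
  {"grip":0.75,"linear":[0,0,0],"twist":0},
  {"grip":0.75,"linear":[0,0,0],"twist":0},
  {"grip":0.75,"linear":[0,0,0],"twist":0},
  {"grip":0.75,"linear":[0,0,0],"twist":0},
])

```text
clock: 62.95
eef_pos: [0.4153, 0.0873, 0.0249]
tool_rot: [-0.704, -0.002, 0.048, 0.708]
ft_force: [-0.6, 0.8, 1.1]
grip_width: 0.0226
```

```bash
python3 plan.py 1 .5 .416 .0875 .14 94|head -2; python3 lid2.py b16 .416 .088 .025 .042|head -1
```

```text
t 63.0 at [0.4153 0.0873 0.0249] 94.1 w 0.0226 F [-0.6  0.8  1.1] dist [0.0007 0.0002 0.1151] dyaw -0.1 q [ 0.2   0.35 -0.44  0.84  0.02  0.12]
[-0.007, -0.115, 0.001] tw 0.0
wrist 20508 16077 normal [0.001 0.002 1.   ] tilt 0.1 circle 414.7 87.3 42.0 z 0.0151 z range 0.0132 0.0167 knob [0.4148 0.0871 0.0341] 3765
```

Request:
move_arm([
  {"grip":0.75,"linear":[0,-0.08,0],"twist":0},
  {"grip":0.75,"linear":[-0.01,-0.15,0],"twist":0},
  {"grip":0.75,"linear":[-0.01,-0.15,0],"twist":0},
  {"grip":0.75,"linear":[-0.01,-0.14,0],"twist":0},
  {"grip":0.75,"linear":[0,-0.03,0],"twist":0},
])

```text
clock: 63.6
eef_pos: [0.4134, 0.0859, 0.1354]
tool_rot: [-0.705, 0.001, 0.051, 0.708]
ft_force: [1.7, 0.5, -1.8]
grip_width: 0.0227
```

Request:
move_arm([
  {"grip":0.75,"linear":[0.1,0,-0.08],"twist":0},
  {"grip":0.75,"linear":[0.19,0,-0.15],"twist":0},
  {"grip":0.75,"linear":[0.22,0,-0.15],"twist":0},
  {"grip":0.75,"linear":[0.17,0,-0.1],"twist":0},
  {"grip":0.75,"linear":[0,0,0],"twist":0},
])

```text
clock: 64.1
eef_pos: [0.5569, -0.0011, 0.1198]
tool_rot: [-0.704, 0.0, 0.054, 0.708]
ft_force: [-0.8, 0.6, -2.1]
grip_width: 0.0229
```

```bash
python3 plan.py 1 0 .570 -.0253 .11 94| head -2; python3 lid2.py b17 .56 -.02 .12 .042 | head -1
```

```text
t 64.1 at [ 0.5569 -0.0011  0.1198] 94.3 w 0.0229 F [-0.8  0.6 -2.1] dist [ 0.0131 -0.0242 -0.0098] dyaw -0.3 q [-0.    0.48  0.05  1.22  0.   -0.08]
[0.012, 0.009, -0.025] tw 0.001
wrist 20239 16104 normal [0.01  0.002 1.   ] tilt 0.6 circle 556.2 -1.4 41.9 z 0.1101 z range 0.1082 0.1118 knob [ 0.5565 -0.0013  0.1289] 3722
```

Request:
move_arm([
  {"grip":0.75,"linear":[0.02,0.01,-0.04],"twist":0},
  {"grip":0.75,"linear":[0.022,0.015,-0.045],"twist":0},
  {"grip":0.75,"linear":[0.015,0.015,-0.03],"twist":0},
  {"grip":0.75,"linear":[0.003,0.005,-0.005],"twist":0},
  {"grip":0.75,"linear":[0,0,0],"twist":0},
])

```text
clock: 64.75
eef_pos: [0.5626, -0.0215, 0.1101]
tool_rot: [-0.704, 0.0, 0.058, 0.708]
ft_force: [-0.3, -0.2, -2.1]
grip_width: 0.0228
```

```bash
python3 plan.py 1 0 .570 -.0253 .095 94| head -2
```

```text
t 64.8 at [ 0.5626 -0.0215  0.1101] 94.7 w 0.0228 F [-0.3 -0.2 -2.1] dist [ 0.0074 -0.0038 -0.0151] dyaw -0.7 q [-0.04  0.51  0.07  1.22 -0.   -0.12]
[0.008, 0.014, -0.005] tw 0.001
```

Request:
move_arm([
  {"grip":0.75,"linear":[0.02,0.015,-0.012],"twist":0},
  {"grip":0.75,"linear":[0.017,0.02,-0.01],"twist":0},
  {"grip":0.75,"linear":[0.005,0.02,-0.003],"twist":0},
  {"grip":0.75,"linear":[0,0.005,0],"twist":0},
  {"grip":0.75,"linear":[0,0,0],"twist":0},
])

```text
clock: 65.25
eef_pos: [0.571, -0.0256, 0.0964]
tool_rot: [-0.704, -0.0, 0.058, 0.708]
ft_force: [-0.8, -0.0, -1.5]
grip_width: 0.0224
```

```bash
python3 plan.py 1 0 .570 -.0253 .076 94| head -2
```

```text
t 65.2 at [ 0.571  -0.0256  0.0964] 94.7 w 0.0224 F [-0.8 -0.  -1.5] dist [-0.001   0.0003 -0.0204] dyaw -0.7 q [-0.04  0.53  0.07  1.2  -0.   -0.13]
[0.001, 0.02, 0.0] tw 0.001
```

Request:
move_arm([
  {"grip":0.75,"linear":[-0.002,0.02,0.001],"twist":0},
  {"grip":0.75,"linear":[0.001,0.023,0],"twist":0},
  {"grip":0.75,"linear":[0.001,0.023,0],"twist":0},
  {"grip":0.75,"linear":[0.001,0.022,0],"twist":0},
  {"grip":0.75,"linear":[0,0,0],"twist":0},
])

```text
clock: 65.75
eef_pos: [0.5697, -0.0252, 0.0774]
tool_rot: [-0.704, -0.0, 0.058, 0.708]
ft_force: [0.1, -0.1, -2.1]
grip_width: 0.0226
```

```bash
python3 plan.py 1 0 .570 -.0253 .076 94| head -2
```

```text
t 65.8 at [ 0.5697 -0.0252  0.0774] 94.7 w 0.0226 F [ 0.1 -0.1 -2.1] dist [ 0.0003 -0.0001 -0.0014] dyaw -0.7 q [-0.04  0.55  0.05  1.15 -0.   -0.13]
[0.0, 0.001, -0.0] tw 0.001
```

In. Release, back away high toward the robot, and check everything.

Request:
move_arm([
  {"grip":0.72,"linear":[0,0.005,0],"twist":0},
  {"grip":0.7,"linear":[0,0,0],"twist":0},
  {"grip":0.65,"linear":[0,0,0],"twist":0},
  {"grip":0.5,"linear":[0,0,0],"twist":0},
  {"grip":0.45,"linear":[0,0,0],"twist":0},
])

```text
clock: 66.25
eef_pos: [0.5702, -0.0251, 0.0773]
tool_rot: [-0.704, -0.001, 0.058, 0.708]
ft_force: [-0.0, 0.0, 0.1]
grip_width: 0.0473
```

Request:
move_arm([
  {"grip":0.45,"linear":[0,-0.06,0],"twist":0},
  {"grip":0.45,"linear":[0,-0.15,0],"twist":0},
  {"grip":0.45,"linear":[0,-0.2,0],"twist":0},
  {"grip":0.45,"linear":[-0.1,-0.1,0],"twist":0},
  {"grip":0.45,"linear":[-0.2,0,0],"twist":0},
])

```text
clock: 66.75
eef_pos: [0.5216, -0.0302, 0.1898]
tool_rot: [-0.704, -0.002, 0.057, 0.708]
ft_force: [-0.2, -0.8, 0.9]
grip_width: 0.0466
```

Request:
move_arm([
  {"grip":0.45,"linear":[-0.2,0,0],"twist":0},
  {"grip":0.45,"linear":[-0.15,0,0.05],"twist":0},
  {"grip":0.45,"linear":[-0.1,0,0.1],"twist":0},
  {"grip":0.45,"linear":[0,0,0.05],"twist":0},
  {"grip":0.45,"linear":[0,0,0],"twist":0},
])

```text
clock: 67.25
eef_pos: [0.4248, 0.0022, 0.2052]
tool_rot: [-0.704, -0.006, 0.052, 0.708]
ft_force: [1.0, -0.3, -0.2]
grip_width: 0.0469
```

```bash
python3 lid2.py b18 .57 -.024 .07 .042; python3 lid2.py b19 .567 .161 .08 .052; python3 -c "
import cv2,numpy as np
a=cv2.imread('pics/b19_side.png')[100:350,160:400];b=cv2.imread('pics/b19_top.png')[160:310,130:480]
a=cv2.resize(a,(480,500));b=cv2.resize(b,(320,137))
o=np.zeros((500,800,3),np.uint8);o[:,:480]=a;o[:137,480:]=b;cv2.imwrite('pics/v14.png',o)"
```

```text
wrist 3340 2913 normal [-0.002  0.002  1.   ] tilt 0.2 circle 556.0 -14.9 37.0 z 0.0651 z range 0.0635 0.0666 knob [ 0.5461 -0.0258  0.0826] 203
top 107 53 normal [ 0.018 -0.04   0.999] tilt 2.5 circle 574.4 -29.2 40.5 z 0.0667 z range 0.0648 0.0687 knob [ 0.58   -0.0476  0.0667] 0
side 468 220 normal [-0.009 -0.007  1.   ] tilt 0.6 circle 570.2 -24.5 43.8 z 0.0671 z range 0.0651 0.0689 knob [ 0.5698 -0.0257  0.0862] 67
wrist 890 874 normal [0.003 0.001 1.   ] tilt 0.2 circle 573.3 160.3 35.5 z 0.0769 z range 0.0754 0.0784 knob [0.5762 0.1495 0.0769] 0
top 843 378 normal [-0.002  0.006  1.   ] tilt 0.3 circle 568.0 161.9 51.5 z 0.0787 z range 0.077 0.0803 knob [0.5691 0.1624 0.0979] 61
side 934 494 normal [ 0.004 -0.008  1.   ] tilt 0.5 circle 568.0 161.5 53.5 z 0.0789 z range 0.077 0.0808 knob [0.5663 0.1602 0.0984] 87
```

View pics/v14.png

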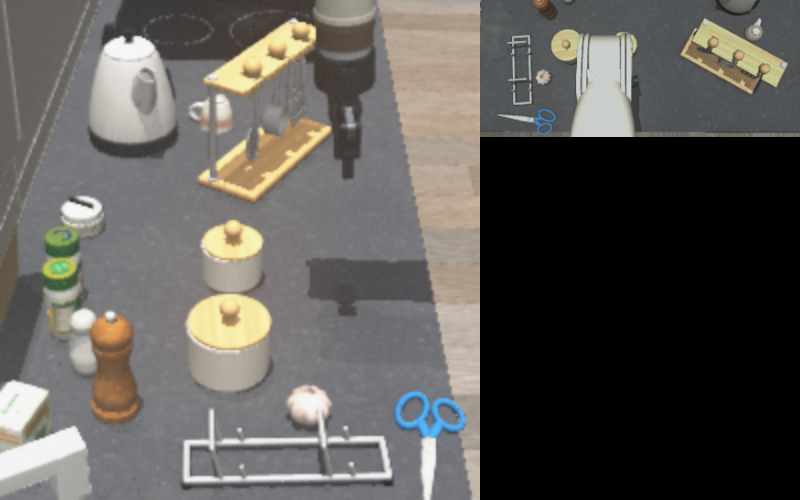

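All three tools hang upright with their balls at (252,67), (275,48) and (302,31) in the side crop. Both lids sit level on their canisters, and the garlic, pepper mill and scissors are where they were. The arm is clear, so I'm handing in.

```bash
python3 -c "
from workcell import bot
print(bot.job_done(), bot.get_obs()['clock'])"
```

```text
the job is handed in; nothing more can be done
the job is handed in; nothing more can be done
```

The job is handed in, at about 67 s of the 210 s allowed. All three tools were there: the turner hangs in slot 0, the dipper in slot 1 and the skimmer in slot 2. The large and small lids are on their canisters, knob up.

**Last checks:**
- **Lids:** the flange tops read 77–79 mm on the large canister (78 mm expected when seated) and 65–67 mm on the small one (66 mm expected). Both were level within 0.6°, apart from one 2.5° reading on the small lid from the top camera, where the arm hid part of it.
- **Tools:** the final side and top pictures show all three balls on the shelf behind the lip, with the handles hanging straight down.
- **Bystanders:** the garlic, pepper mill and scissors look unmoved in those pictures; I did not measure them.

**What went wrong along the way:**
- **Large lid dropped:** it slipped out of the slack grip above its canister, with the knob roughly 90 mm above where it came to rest. It landed tilted in the mouth. I picked it up, laid it flat on the worktop, gripped it again and seated it.
- **Small lid:** I set it flat on the worktop first on purpose, to avoid the same slip.
- **Dipper and skimmer:** both slid a few millimetres in the slack pinch, but neither fell.
- **Cameras:** the wrist and top cameras disagreed by about 3 mm, so I placed the lids by differences measured with one camera.

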